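Free the seized clevis pins, refit new ones and confirm

TASK

Every rusty old pin still stuck in the clevis fixture must come out: work it loose by twisting it back and forth while pulling gently, since a straight pull only drags its sprung block up off its seat, which must not happen. Put the old pins in the red tray and fit one new green-handled pin fully home in each of the three clevis blocks (also in a block that is already empty). When all that is done, press the green button on the grey box with the yellow collar until it snaps down and stays down; leave the objects standing about where they are.

Things in the scene. Friction and masses are not known exactly. Their poses are not given: they have to be found in the camera images.
- fixture: Fixed aluminium base plate 110 x 250 x 14 mm with three sprung clevis blocks in a row along its y axis, 80 mm apart. Origin at the centre of its underside; x points away from the robot when its yaw is 0.
- mouth_1 (a point): Mouth of the vertical bore (18 mm, 46 mm deep) of the right-hand (fixture y = -80 mm) clevis block: on the bore axis in the block's top face, 64 mm above the worktop when seated; axes as the fixture's. The block is a grey yoke, 52 x 52 mm on top, with a dark tongue between its two ears. Bolts at x = +-43 mm end 12 mm below the mouth.
- block_1 (a joint): Lift of the right-hand (fixture y = -80 mm) clevis block off its seat, m (0 seated, stop at 0.018). About 9 N lifts it off, plus 0.6 N per mm; it returns by itself. Its old pin is seized over the first 20 mm of rise: turning it takes about 0.3 N m, a straight pull 30 to 45 N, but while turning at 0.5 rad/s or more it rises with a few newtons at 1 to 3 mm/s.
- mouth_2 (a point): Mouth of the vertical bore (18 mm, 46 mm deep) of the middle (fixture y = 0) clevis block: on the bore axis in the block's top face, 64 mm above the worktop when seated; axes as the fixture's. The block is a grey yoke, 52 x 52 mm on top, with a dark tongue between its two ears. Bolts at x = +-43 mm end 12 mm below the mouth.
- block_2 (a joint): Lift of the middle (fixture y = 0) clevis block off its seat, m (0 seated, stop at 0.018). About 9 N lifts it off, plus 0.6 N per mm; it returns by itself. Its old pin is seized over the first 20 mm of rise: turning it takes about 0.3 N m, a straight pull 30 to 45 N, but while turning at 0.5 rad/s or more it rises with a few newtons at 1 to 3 mm/s.
- mouth_3 (a point): Mouth of the vertical bore (18 mm, 46 mm deep) of the left-hand (fixture y = +80 mm) clevis block: on the bore axis in the block's top face, 64 mm above the worktop when seated; axes as the fixture's. The block is a grey yoke, 52 x 52 mm on top, with a dark tongue between its two ears. Bolts at x = +-43 mm end 12 mm below the mouth.
- block_3 (a joint): Lift of the left-hand (fixture y = +80 mm) clevis block off its seat, m (0 seated, stop at 0.018). About 9 N lifts it off, plus 0.6 N per mm; it returns by itself. Its old pin is seized over the first 20 mm of rise: turning it takes about 0.3 N m, a straight pull 30 to 45 N, but while turning at 0.5 rad/s or more it rises with a few newtons at 1 to 3 mm/s.
- old_pin_1_mid (a point): Rusty old pin seized in block 1 (None if absent: that block is empty). 88 mm long, 120 g; point half-way up its axis, z towards the handle. From the foot: 16 mm shaft, 46 mm long, round-ended, all inside the block; flange 30 mm wide, 6 mm thick, on the block; flat handle 14 mm thick (its x), 36 mm wide (its y), from 8 to 44 mm above this point.
- old_pin_2_mid (a point): Rusty old pin seized in block 2 (None if absent: that block is empty). 88 mm long, 120 g; point half-way up its axis, z towards the handle. From the foot: 16 mm shaft, 46 mm long, round-ended, all inside the block; flange 30 mm wide, 6 mm thick, on the block; flat handle 14 mm thick (its x), 36 mm wide (its y), from 8 to 44 mm above this point.
- old_pin_3_mid (a point): Rusty old pin seized in block 3 (None if absent: that block is empty). 88 mm long, 120 g; point half-way up its axis, z towards the handle. From the foot: 16 mm shaft, 46 mm long, round-ended, all inside the block; flange 30 mm wide, 6 mm thick, on the block; flat handle 14 mm thick (its x), 36 mm wide (its y), from 8 to 44 mm above this point.
- new_pin_1_mid (a point): New steel pin with a green handle, standing in the blue rack. 88 mm long, 120 g; point half-way up its axis, z towards the handle. Shaft 12 mm, 46 mm long, round foot 44 mm below this point; flange 30 mm wide, underside 2 mm above this point, rests on the block when home; handle 14 mm thick (its x), 36 mm wide (its y), from 8 to 44 mm above.
- new_pin_2_mid (a point): New steel pin with a green handle, standing in the blue rack. 88 mm long, 120 g; point half-way up its axis, z towards the handle. Shaft 12 mm, 46 mm long, round foot 44 mm below this point; flange 30 mm wide, underside 2 mm above this point, rests on the block when home; handle 14 mm thick (its x), 36 mm wide (its y), from 8 to 44 mm above.
- new_pin_3_mid (a point): New steel pin with a green handle, standing in the blue rack. 88 mm long, 120 g; point half-way up its axis, z towards the handle. Shaft 12 mm, 46 mm long, round foot 44 mm below this point; flange 30 mm wide, underside 2 mm above this point, rests on the block when home; handle 14 mm thick (its x), 36 mm wide (its y), from 8 to 44 mm above.
- pin_rack: Loose blue rack, 56 x 170 x 52 mm, about 0.9 kg, with three 16 mm holes 48 mm deep in a row along its y axis, 54 mm apart; the new pins stand in it with their flanges on its top, handles along the row. Origin at the centre of its underside.
- scrap_tray_in (a point): Centre of the inner floor (4 mm above the worktop) of the red open tray for the old pins: 120 mm along its x, 165 mm along its y, 45 mm high, walls 4 mm thick; loose, 0.6 kg. An old pin may stand, lie or lean in it.
- button_box: Fixed grey push-button box, 66 x 66 x 36 mm, origin at the centre of its underside.
- button (a joint): Travel of the green palm button, m: 0 up, 0.009 fully down. About 9 N sets it moving, less is needed the further it goes; it passes over at 5 mm, then snaps to the bottom by itself and stays there.
- button_top (a point): Centre of the top of the green mushroom button (42 mm diameter), 64 mm above the worktop when up.
- seal_carton_mid (a point): Small brown carton, 60 x 90 x 53 mm, a bystander; point at its centre.
- thread_locker_mid (a point): Small red bottle with white nozzle, 24 x 40 x 94 mm, a bystander; point at its centre.

How it is judged:
By the outcome, as a careful person would: the job done as asked, in the order asked, and still so for the second after the job is handed in, with the robot touching nothing.
Of old_pin_1, old_pin_2, old_pin_3 only 1 to 3 are there at a start; the rules pass over those that are not, and their reading is None.
At some moment in a run one of scrap_tray, pin_rack may be knocked a few centimetres aside while the robot is not near it.
It also fails if it takes over 210 s, if anything falls off the work surface, if the arm or the gripper's body presses on something with over 40 N, if the wrist force passes 120 N, or if a joint passes its speed limit or range.

ROBOT

A 7-joint arm with a two-finger parallel gripper is mounted at the origin on a cart in front of the work surface, level with it; the furniture and walls round the work are solid. World frame = base frame: x ahead of the robot, y to its left, z up, the work surface at z = 0. Lengths are in mm, angles in rad, forces in N, time in s.
With the tool pointing down it reaches from about 425 to 800 mm from the base axis. Payload 8.3 kg.
Tool frame: the origin (TCP) lies where the fingers leave the gripper's body, on its centre line; the fingertips stand 73 mm ahead of it and the grasp point (between the pads) lies 54 mm ahead of it; z points along the fingers, y is the direction in which the jaws open and shut (so a half turn about z gives the same grasp; the last joint's range is limited). The gripper opens to 85 mm and grips with 20 to 120 N. Pads are 22 mm wide; open, the fingers measure 114 mm over their backs; the gripper's body (76 mm by 85 mm) begins 54 mm behind the grasp point. The pads swing forward as they close: fully open they stand 13 mm farther back than shut.
Start: joints at [-1.339, 0.383, 0.016, 1.37, -0.006, 1.388, -0.046], TCP at [181.546, 598.038, 303.879] pointing down, gripper open.
Joint ranges: [-2.95, 2.95], [-0.25, 2.06], [-1.52, 1.56], [0.18, 2.33], [-1.44, 4.58], [0.02, 2.06], [-3.01, 3.01]. Speed limits (rad/s): [2.39, 2.39, 3.01, 3.01, 3.14, 3.14, 3.14].

INTERFACE

Orientations are given as a unit quaternion [w, x, y, z].
In Python, from bench import ctrl, optics, order gives the robot as it stands.
- The arm moves only by the shell command python3 -m crank 'ROWS' [FORCE]. ROWS is text: rows parted by semicolons, each of 7 numbers parted by spaces: the closure, from -1 (fully open) to 1 (shut), then the shift along the world's x, y, z normalised to -1 to 1, where 1 is 0.04 m, then the turn, a rotation vector about the world's x, y, z normalised to -1 to 1, where 1 is 180 degrees. A call has exactly 10 rows; each row shifts and turns the commanded pose from where the row before left it; what a row does not reach is not made up. A row lasts 1/8 s, in which the tool goes at most 62.5 mm and 10.7 degrees, less where a joint would pass 70% of its speed; a pose out of reach is approached as far as the arm can. A call with a number of a shift or a turn outside -1 to 1 is refused whole. A call with a gripper value outside its range is refused whole. The fingers move at their own pace and stop on an object; FORCE is the grip in N (left out, the last holds). Time passes only in rows, so rows that do not move let the fingers close, or fill a call up. It gives the time, the measured TCP pose, the force and the opening at its end, in the units of the state.
- ctrl.get_obs(): the state, without advancing time (a new reading comes with each control period).
- optics.camera(name): name is "scene" or "top"; returns a dict with "color" (400x640x3 uint8, blue, green, red), "intrinsics" (3x3 intrinsics, pixels), "dist_coeffs" ([k1, k2, p1, p2, k3] as OpenCV has them; the pictures are not rectified), "rvec" (rotation vector, rad) and "tvec" (3), from world to camera coordinates, as OpenCV has them. Camera axes: x right, y down, z forward; pixel columns grow to the right and rows downward; lengths in mm; the calibration is good to about 2 mm. A picture is of the moment at which its call begins. There is no depth.
- order.job_done(): hands the job in, once; it reports no verdict.
The state is a dict: "t": time; "joint_pos": joint angles; "dq": joint speeds; "joint_torque": joint torques, N m; "ee_pos": TCP position; "tcp_rot": TCP orientation; "contact_force": force on the tool from outside, world axes, zero at the start; "moment": the same for the moment, N m; "gripper_width": finger opening in mm.
Only numpy, scipy, OpenCV 4.12 (cv2) and the standard library are available. Lean on these libraries where they do the work, as an engineer would, in place of code of your own. Each camera call takes 0.05 s, during which the arm holds its last target.

## Working session

There is one attempt and no reset: what is moved stays moved. The work goes in short steps, Python scripts to look and compute and a shell command to move; the robot and the scene stay as the last step left them, time stands still between calls to the robot, and variables do not carry over. Pictures are saved under pics/ and viewed, and the job is handed in when it is done.

```bash
mkdir -p pics; ls; cat > h.py <<'E'
import numpy as np, cv2
from bench import ctrl, optics, order
def shot(name,fn,crop=None,scale=1):
    c=optics.camera(name); im=c["color"]
    np.savez("pics/"+fn+".npz",**{k:np.array(c[k]) for k in("intrinsics","dist_coeffs","rvec","tvec","color")})
    view(fn,crop,scale,fn)
def view(src,crop,scale,fn):
    im=np.load("pics/"+src+".npz")["color"]
    if crop: x0,y0,x1,y1=crop; im=im[y0:y1,x0:x1]
    cv2.imwrite("pics/"+fn+".png",cv2.resize(im,None,fx=scale,fy=scale,interpolation=cv2.INTER_CUBIC))
def ray(src,u,v):
    c=np.load("pics/"+src+".npz"); K=c["intrinsics"].astype(float)
    p=cv2.undistortPoints(np.array([[[u,v]]],float),K,c["dist_coeffs"].astype(float))[0,0]
    R=cv2.Rodrigues(c["rvec"].astype(float))[0]; t=c["tvec"].astype(float).ravel()
    return -R.T@t, R.T@np.array([p[0],p[1],1])
def at(src,u,v,z):
    o,d=ray(src,u,v); return o+d*(z-o[2])/d[2]
def proj(src,P):
    c=np.load("pics/"+src+".npz")
    return cv2.projectPoints(np.array(P,float).reshape(-1,3),c["rvec"].astype(float),c["tvec"].astype(float),c["intrinsics"].astype(float),c["dist_coeffs"].astype(float))[0].reshape(-1,2)
E
python3 - <<'E'
from h import *
shot("scene","s0"); shot("top","t0")
o=ctrl.get_obs(); print({k:np.round(o[k],3).tolist() for k in o})
for n in("s0","t0"):
    print(ray(n,320,200))
E
```

```text
pics
{'t': 0.1, 'joint_pos': [-1.339, 0.384, 0.016, 1.371, -0.006, 1.388, -0.046], 'dq': [0.0, -0.001, -0.001, -0.001, 0.001, 0.0, 0.0], 'joint_torque': [0.003, -62.914, 0.847, -37.276, 0.017, 0.01, -0.0], 'ee_pos': [181.46, 597.747, 302.973], 'tcp_rot': [-0.0, 0.147, 0.989, -0.001], 'contact_force': [1.179, -1.213, -0.063], 'moment': [-0.058, -0.024, -0.021], 'gripper_width': 85.386}
(array([ 203.18358206, -332.36621906,  727.41768933]), array([ 0.32298449,  0.65308377, -0.68512665]))
(array([356.55438016, 308.11914332, 930.69932194]), array([ 0.19762843, -0.01924358, -0.98009505]))
```

View pics/s0.png

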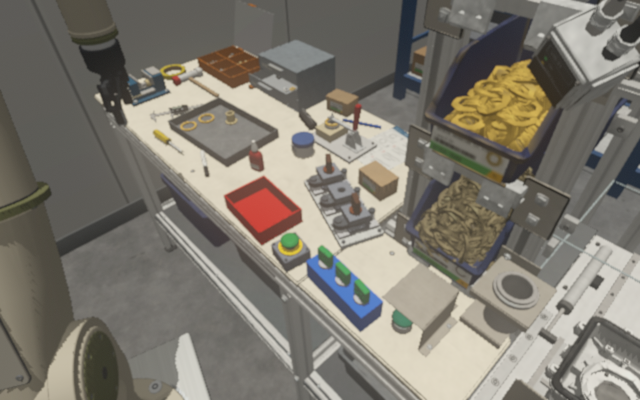

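View pics/t0.png

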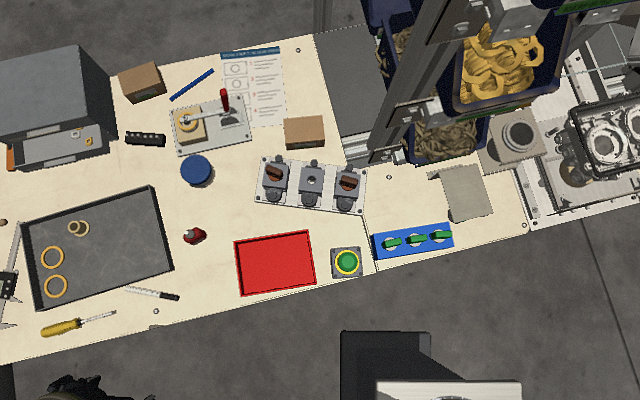

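```bash
python3 - <<'E'
from h import *
view("t0",(225,140,385,240),5,"t0a")
view("t0",(320,200,480,300),5,"t0b")
view("s0",(220,130,420,280),4,"s0a")
E
```

```text
(no output)
```

View pics/t0a.png

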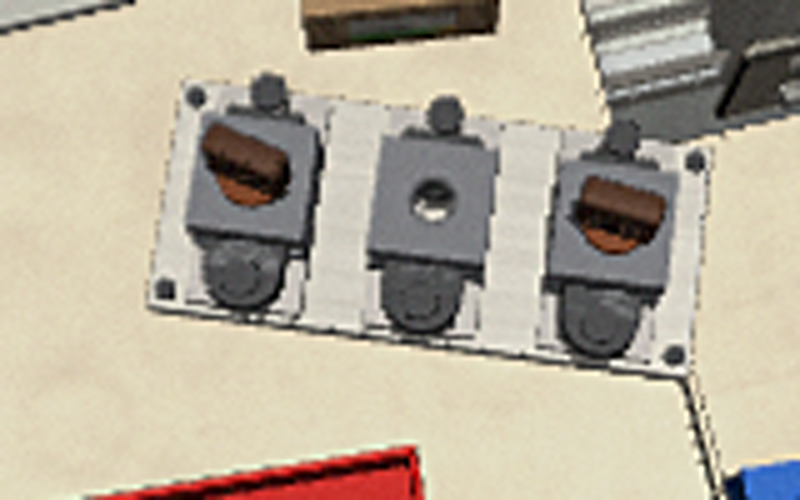

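View pics/t0b.png

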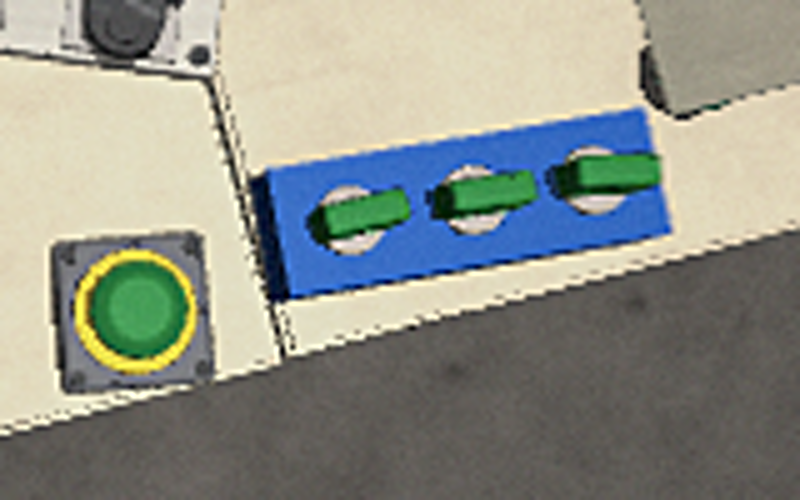

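View pics/s0a.png

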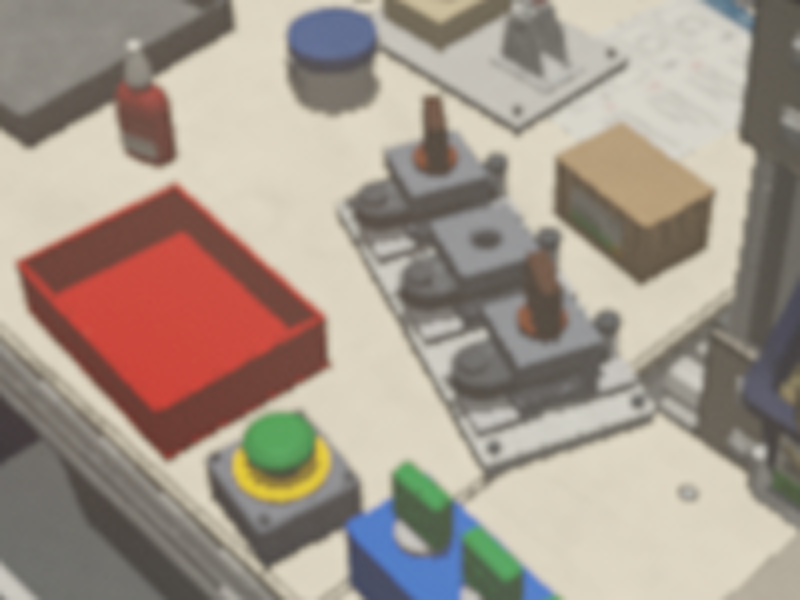

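```bash
cat >> h.py <<'E'
from scipy.optimize import least_squares
def fit(src,local,px,x0):
    local=np.array(local,float); px=np.array(px,float)
    def P(q):
        c,s=np.cos(q[2]),np.sin(q[2]); return np.c_[q[0]+c*local[:,0]-s*local[:,1],q[1]+s*local[:,0]+c*local[:,1],local[:,2]]
    r=least_squares(lambda q:(proj(src,P(q))-px).ravel(),x0,x_scale=[1,1,.01])
    return r.x,np.abs(r.fun).max()
E
python3 - <<'E'
from h import *
A=lambda l:[(u/5+225-.4,v/5+140-.4) for u,v in l]
B=lambda l:[(u/5+320-.4,v/5+200-.4) for u,v in l]
C=[(1,1),(1,-1),(-1,-1),(-1,1)]
r=lambda hx,hy,z:[(a*hx,b*hy,z) for a,b in C]
q,e=fit("t0",r(55,125,14)+[(0,0,64)],A([(182,80),(710,150),(685,378),(148,308),(433,201)]),(600,200,0)); print("fix",q,e)
c,s=np.cos(q[2]),np.sin(q[2])
for y in(-80,0,80): print("mouth",y,q[0]-s*y,q[1]+c*y)
q2,e=fit("t0",r(28,85,52),B([(265,168),(645,108),(672,232),(282,300)]),(500,-50,0)); print("rack",q2,e)
c,s=np.cos(q2[2]),np.sin(q2[2])
for y in(54,0,-54): print("hole",q2[0]-s*y,q2[1]+c*y)
print("btn",at("t0",*B([(138,308)])[0],64))
# handles of old pins: top edges z=106
for n,l in (("p3",[(210,128),(288,160),(280,180),(206,148)]),("p1",[(583,178),(664,182),(662,208),(583,202)])):
    p=[at("t0",*a,106) for a in A(l)]; m=np.mean(p,0); d=p[0]-p[1]+p[3]-p[2]; print(n,m,np.arctan2(d[1],d[0]),np.linalg.norm(p[0]-p[1]))
# tray
print("tray rim",[at("t0",u,v,45).round(0) for u,v in((234,240),(313,231),(316,286),(239,296))])
print("robot",proj("t0",[ctrl.get_obs()["ee_pos"],(0,0,0),(500,100,0)]))
E
```

```text
fix [ 5.75914498e+02  3.11761040e+02 -1.08322583e-01] 0.7713604264818628
mouth -80 567.2656282133349 232.22993218440928
mouth 0 575.9144976594744 311.76103966634764
mouth 80 584.5633671056138 391.292147148286
rack [4.50355508e+02 8.75250486e+01 1.79087718e-01] 1.0638482792890613
hole 440.7363820561172 140.66140546287235
hole 450.3555076923257 87.52504858742562
hole 459.97463332853425 34.38869171197888
btn [401.23503518 231.29249821  64.        ]
p3 [583.5291666  389.52337262 106.        ] 1.186792324039594 35.57392850049553
p1 [570.88625821 231.92209284 106.        ] 1.5318596214426565 33.90821683374525
tray rim [array([442., 475.,  45.]), array([466., 305.,  45.]), array([349., 296.,  45.]), array([324., 458.,  45.])]
robot [[106.11762886 400.65532694]
 [452.13070104 455.62105535]
 [401.64343535 220.65463008]]
```

```bash
python3 - <<'E'
from h import *
P=[(575.9,311.8,64),(583.5,389.5,106),(570.9,231.9,106),(567.3,232.2,64),(584.6,391.3,64),(401.2,231.3,64),(440.7,140.7,94),(450.4,87.5,94),(460,34.4,94)]
pp=proj("s0",P); print(pp.round(1))
view("s0",(300,150,380,240),7,"s0b")
im=cv2.imread("pics/s0b.png")
for u,v in pp: cv2.circle(im,(int((u-300+.5)*7),int((v-150+.5)*7)),3,(255,0,255),-1)
cv2.imwrite("pics/s0b.png",im)
view("s0",(265,220,385,330),6,"s0c")
im=cv2.imread("pics/s0c.png")
for u,v in pp: cv2.circle(im,(int((u-265+.5)*6),int((v-220+.5)*6)),3,(255,0,255),-1)
cv2.imwrite("pics/s0c.png",im)
E
```

```text
[[339.7 188.8]
 [326.8 157. ]
 [355.7 196.2]
 [353.7 210.2]
 [327.1 169.6]
 [287.7 237.1]
 [323.4 249.6]
 [341.  266.5]
 [360.  284.8]]
```

View pics/s0b.png

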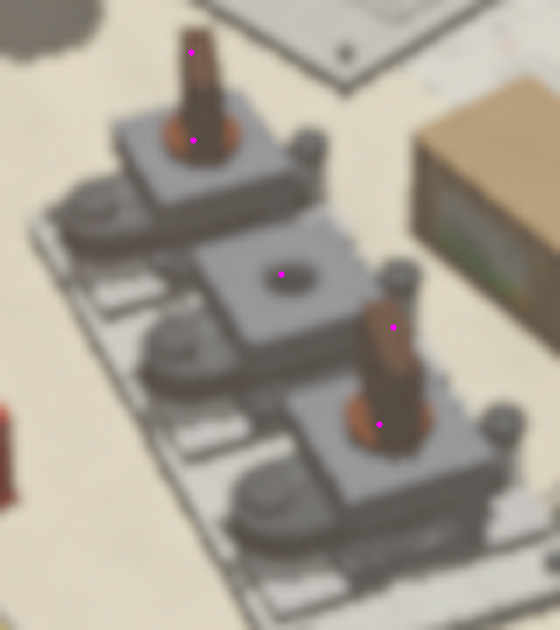

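View pics/s0c.png

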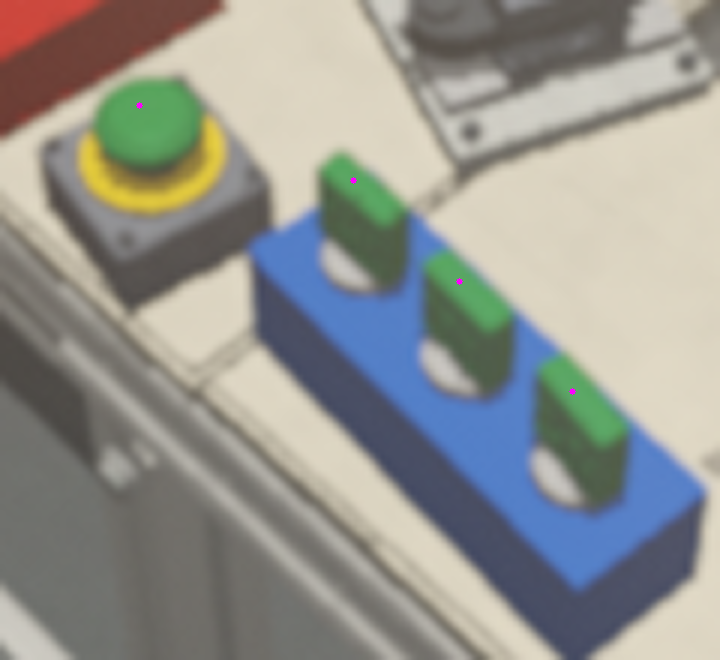

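```bash
python3 -m crank '-1 .485 -.457 0 0 0 -.0209;-1 .485 -.457 0 0 0 -.0209;-1 .485 -.457 0 0 0 -.0209;-1 .485 -.457 0 0 0 -.0209;-1 .485 -.457 0 0 0 -.0209;-1 .485 -.457 0 0 0 -.0209;-1 .485 -.457 0 0 0 -.0209;-1 .485 -.457 0 0 0 -.0209;-1 .485 -.457 0 0 0 -.0209;-1 .485 -.457 0 0 0 -.0209' 80
python3 -m crank '-1 .485 -.457 0 0 0 -.0209;-1 .485 -.457 0 0 0 -.0209;-1 .485 -.457 0 0 0 -.0209;-1 .485 -.457 0 0 0 -.0209;-1 .485 -.457 0 0 0 -.0209;-1 .485 -.457 0 0 0 -.0209;-1 .485 -.457 0 0 0 -.0209;-1 .485 -.457 0 0 0 -.0209;-1 .485 -.457 0 0 0 -.0209;-1 .485 -.457 0 0 0 -.0209'
cat > st.py <<'E'
from h import *
o=ctrl.get_obs(); q=o["tcp_rot"]
from scipy.spatial.transform import Rotation as R
M=R.from_quat([q[1],q[2],q[3],q[0]]).as_matrix()
print(round(o["t"],2),"pos",np.round(o["ee_pos"],1),"yaw_y",round(np.degrees(np.arctan2(M[1,1],M[0,1])),1),"z",M[:,2].round(3),"F",np.round(o["contact_force"],1),"M",np.round(o["moment"],2),"w",round(float(o["gripper_width"]),1),"j7",round(o["joint_pos"][6],2))
E
python3 st.py
```

```text
t: 1.35
ee_pos: [376.8, 414.0, 303.9]
tcp_rot: [-0.0, 0.46, 0.888, -0.0]
contact_force: [-0.5, -0.3, 0.4]
gripper_width: 85.2
t: 2.6
ee_pos: [570.8, 231.2, 303.9]
tcp_rot: [-0.0, 0.722, 0.692, 0.0]
contact_force: [-0.1, 0.3, 0.4]
gripper_width: 85.5
2.6 pos [570.8 231.2 303.9] yaw_y -2.4 z [ 0.  0. -1.] F [-0.1  0.3  0.4] M [-0.03  0.06  0.01] w 85.5 j7 -0.35
```

```bash
python3 -m crank '-1 0 0 -.5 0 0 0;-1 0 0 -.5 0 0 0;-1 0 0 -.5 0 0 0;-1 0 0 -.5 0 0 0;-1 0 0 -.5 0 0 0;-1 0 0 -.5 0 0 0;-1 0 0 -.5 0 0 0;-1 0 0 -.425 0 0 0;-1 0 0 0 0 0 0;-1 0 0 0 0 0 0'
python3 st.py; python3 -c "
from h import *
shot('scene','s1',(290,110,410,230),6)"
```

```text
t: 3.85
ee_pos: [570.1, 232.4, 147.5]
tcp_rot: [0.0, 0.72, 0.694, 0.0]
contact_force: [-0.0, 0.8, 0.5]
gripper_width: 85.7
3.85 pos [570.1 232.4 147.5] yaw_y -2.2 z [ 0.001  0.    -1.   ] F [-0.   0.8  0.5] M [ 0.04 -0.02 -0.06] w 85.7 j7 -0.3
```

View pics/s1.png

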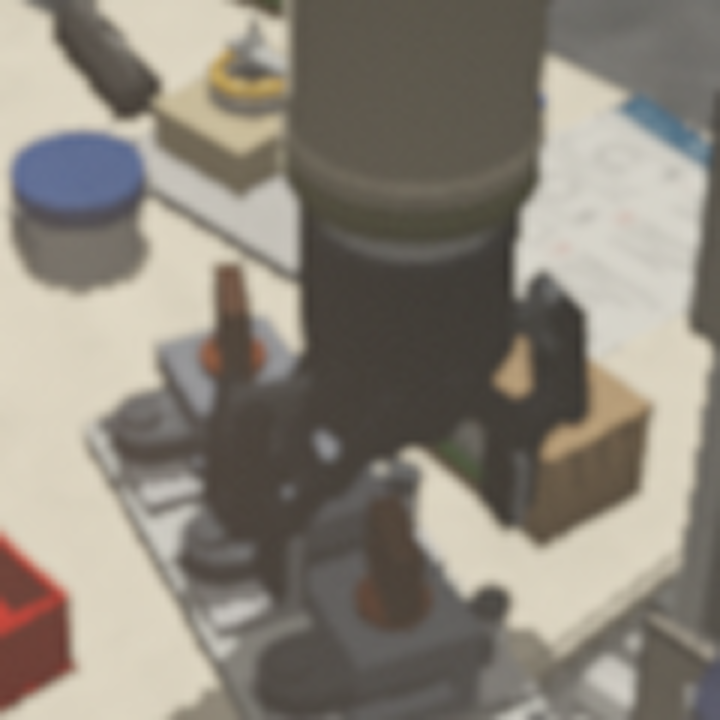

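```bash
python3 - <<'E'
from h import *
print(proj("s1",[(570,232,147),(570,232,94),(570,232,74),(570+50,232,94),(520,232,94)]))
shot("top","t1",(225,110,385,240),5)
print(proj("t1",[(570,232,147),(570,232,94),(570,232,74)]), ctrl.get_obs()["ee_pos"])
E
```

```text
[[355.90408902 182.34633014]
 [355.13899629 200.26318156]
 [354.86550628 206.66636972]
 [373.90299509 192.87859238]
 [335.67598754 207.9226957 ]]
[[351.09031866 173.37577017]
 [348.63317482 179.91959767]
 [347.7808484  182.18920869]] [570.16079884 232.55185463 147.90984378]
```

View pics/t1.png

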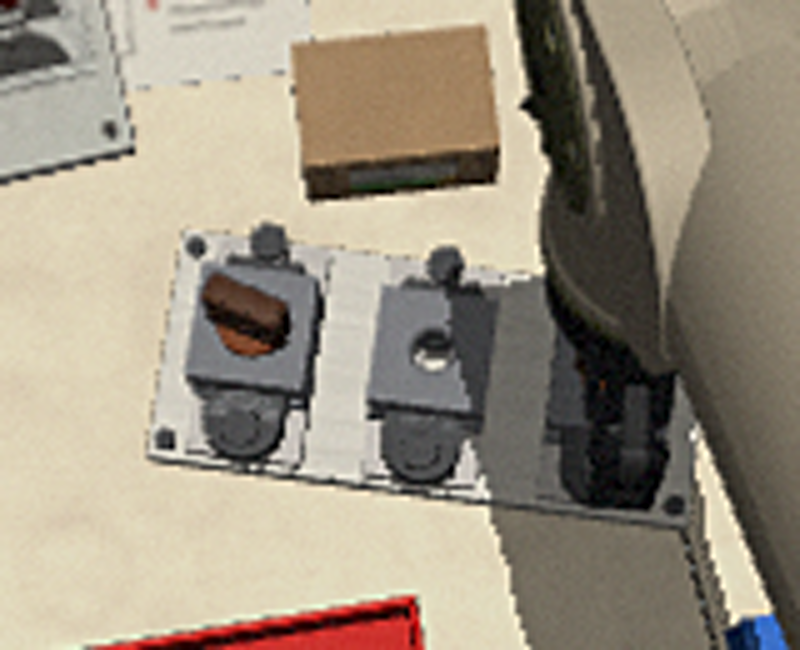

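```bash
python3 -m crank '1 0 0 0 0 0 0;1 0 0 0 0 0 0;1 0 0 0 0 0 0;1 0 0 0 0 0 0;1 0 0 0 0 0 0;1 0 0 0 0 0 0;1 0 0 0 0 0 0;1 0 0 0 0 0 0;1 0 0 0 0 0 0;1 0 0 0 0 0 0' 80
python3 st.py
```

```text
t: 5.2
ee_pos: [569.7, 231.3, 147.1]
tcp_rot: [0.0, 0.721, 0.693, -0.0]
contact_force: [-1.7, -5.3, 5.4]
gripper_width: 13.0
5.2 pos [569.7 231.3 147.1] yaw_y -2.2 z [-0.    -0.001 -1.   ] F [-1.7 -5.3  5.4] M [-1.22  0.47 -0.03] w 13.0 j7 -0.3
```

```bash
python3 -m crank '1 0 0 .003 0 0 .045;1 0 0 .003 0 0 .045;1 0 0 .003 0 0 -.045;1 0 0 .003 0 0 -.045;1 0 0 .003 0 0 -.045;1 0 0 .003 0 0 -.045;1 0 0 .003 0 0 .045;1 0 0 .003 0 0 .045;1 0 0 .003 0 0 .045;1 0 0 .003 0 0 .045'
python3 st.py
```

```text
t: 6.45
ee_pos: [569.3, 232.3, 147.4]
tcp_rot: [-0.0, 0.613, 0.79, -0.0]
contact_force: [0.4, -0.5, -2.8]
gripper_width: 12.8
6.45 pos [569.3 232.3 147.4] yaw_y 14.3 z [-0.001 -0.    -1.   ] F [ 0.4 -0.5 -2.8] M [-0.35 -0.07 -0.19] w 12.8 j7 -0.04
```

```bash
python3 -m crank '1 0 0 .005 0 0 -.045;1 0 0 .005 0 0 -.045;1 0 0 .005 0 0 -.045;1 0 0 .005 0 0 -.045;1 0 0 .005 0 0 .045;1 0 0 .005 0 0 .045;1 0 0 .005 0 0 .045;1 0 0 .005 0 0 .045;1 0 0 .005 0 0 -.045;1 0 0 .005 0 0 -.045'
python3 st.py
```

```text
t: 7.7
ee_pos: [569.2, 232.3, 148.9]
tcp_rot: [-0.0, 0.722, 0.692, -0.001]
contact_force: [2.0, 0.6, -6.7]
gripper_width: 12.5
7.7 pos [569.2 232.3 148.9] yaw_y -2.4 z [-0.001 -0.    -1.   ] F [ 2.   0.6 -6.7] M [ 0.07 -0.53  0.  ] w 12.5 j7 -0.31
```

```bash
python3 -m crank '1 0 0 .003 0 0 .05;1 0 0 .003 0 0 .05;1 0 0 .003 0 0 .05;1 0 0 .003 0 0 -.05;1 0 0 .003 0 0 -.05;1 0 0 .003 0 0 -.05;1 0 0 .003 0 0 -.05;1 0 0 .003 0 0 -.05;1 0 0 .003 0 0 -.05;1 0 0 .003 0 0 .05'
python3 st.py; python3 -m crank '1 0 0 .004 0 0 .05;1 0 0 .004 0 0 .05;1 0 0 .004 0 0 .05;1 0 0 .004 0 0 .05;1 0 0 .004 0 0 .05;1 0 0 .004 0 0 -.05;1 0 0 .004 0 0 -.05;1 0 0 .004 0 0 -.05;1 0 0 .004 0 0 -.05;1 0 0 .004 0 0 -.05'
python3 st.py;python3 -c "
from h import *
shot('scene','s2',(290,130,410,230),6)"
```

```text
t: 8.95
ee_pos: [569.3, 232.5, 150.4]
tcp_rot: [0.0, 0.82, 0.572, -0.0]
contact_force: [0.7, -1.6, -3.4]
gripper_width: 12.5
8.95 pos [569.3 232.5 150.4] yaw_y -20.2 z [-0.    -0.001 -1.   ] F [ 0.7 -1.6 -3.4] M [-0.44 -0.16 -0.01] w 12.5 j7 -0.59
t: 10.2
ee_pos: [569.3, 232.5, 152.3]
tcp_rot: [-0.0, 0.821, 0.571, -0.0]
contact_force: [0.9, -1.4, -2.4]
gripper_width: 12.9
10.2 pos [569.3 232.5 152.3] yaw_y -20.4 z [-0.001 -0.    -1.   ] F [ 0.9 -1.4 -2.4] M [-0.22 -0.23  0.28] w 12.9 j7 -0.6
```

View pics/s2.png

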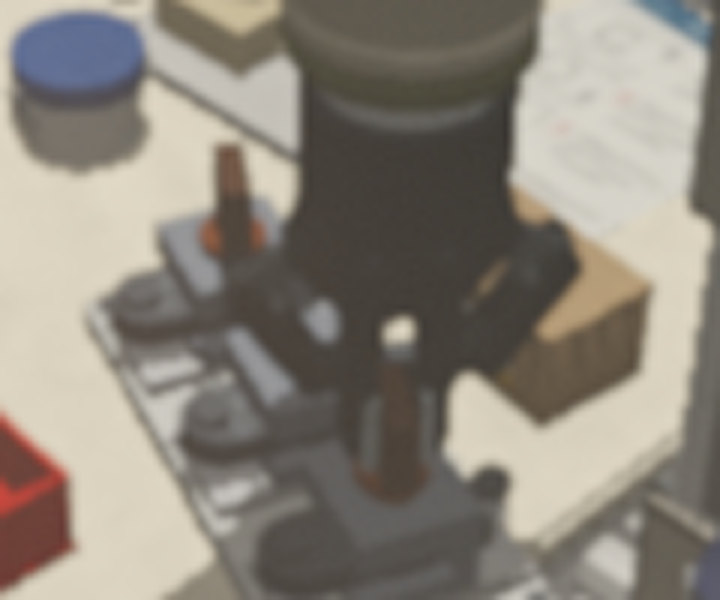

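```bash
for i in 1 2; do python3 -m crank '1 0 0 .005 0 0 .05;1 0 0 .005 0 0 .05;1 0 0 .005 0 0 .05;1 0 0 .005 0 0 .05;1 0 0 .005 0 0 .05;1 0 0 .005 0 0 -.05;1 0 0 .005 0 0 -.05;1 0 0 .005 0 0 -.05;1 0 0 .005 0 0 -.05;1 0 0 .005 0 0 -.05' >/dev/null
python3 st.py; done
```

```text
11.5 pos [569.2 232.5 153.6] yaw_y -20.3 z [-0.001 -0.001 -1.   ] F [ 2.8  1.9 -8.2] M [ 0.37 -0.84  0.09] w 12.8 j7 -0.6
12.75 pos [569.2 232.6 155.7] yaw_y -20.3 z [-0.001 -0.    -1.   ] F [ 1.4  0.3 -6. ] M [ 0.07 -0.55  0.07] w 12.8 j7 -0.6
```

```bash
python3 -m crank '1 0 0 .003 0 0 .055;1 0 0 .003 0 0 .055;1 0 0 .003 0 0 .055;1 0 0 .003 0 0 .055;1 0 0 .003 0 0 .055;1 0 0 .003 0 0 -.055;1 0 0 .003 0 0 -.055;1 0 0 .003 0 0 -.055;1 0 0 .003 0 0 -.055;1 0 0 .003 0 0 -.055' >/dev/null
python3 st.py; for i in 1 2 ; do python3 -m crank '1 0 0 .004 0 0 .055;1 0 0 .004 0 0 .055;1 0 0 .004 0 0 .055;1 0 0 .004 0 0 .055;1 0 0 .004 0 0 .055;1 0 0 .004 0 0 -.055;1 0 0 .004 0 0 -.055;1 0 0 .004 0 0 -.055;1 0 0 .004 0 0 -.055;1 0 0 .004 0 0 -.055' >/dev/null
python3 st.py; done
```

```text
14.0 pos [569.3 232.6 157.5] yaw_y -20.3 z [-0.001 -0.    -1.   ] F [-0.1 -1.3 -2. ] M [-0.08 -0.15  0.05] w 12.9 j7 -0.6
15.25 pos [569.3 232.6 158.8] yaw_y -20.3 z [-0.001 -0.    -1.   ] F [ 1.3 -0.1 -4.6] M [ 0.02 -0.22  0.07] w 12.7 j7 -0.6
16.5 pos [569.2 232.6 160.6] yaw_y -20.3 z [-0.001 -0.    -1.   ] F [-0.9 -0.6 -2.5] M [-0.09 -0.15 -0.  ] w 12.9 j7 -0.6
```

```bash
for i in 1 2 3 4 5; do python3 -m crank '1 0 0 .0045 0 0 .055;1 0 0 .0045 0 0 .055;1 0 0 .0045 0 0 .055;1 0 0 .0045 0 0 .055;1 0 0 .0045 0 0 .055;1 0 0 .0045 0 0 -.055;1 0 0 .0045 0 0 -.055;1 0 0 .0045 0 0 -.055;1 0 0 .0045 0 0 -.055;1 0 0 .0045 0 0 -.055' >/dev/null
python3 st.py; done
```

```text
17.75 pos [569.6 232.6 163.5] yaw_y -20.3 z [ 0.  0. -1.] F [-1.6 -1.7  3.8] M [-0.33  0.34  0.15] w 12.6 j7 -0.61
19.0 pos [569.6 232.5 165.2] yaw_y -20.3 z [ 0.  0. -1.] F [-1.9 -0.7  4.2] M [-0.34  0.35  0.  ] w 12.8 j7 -0.61
20.25 pos [569.6 232.5 166.6] yaw_y -20.3 z [ 0.  0. -1.] F [-0.  -0.9 -0.8] M [-0.23 -0.05  0.03] w 13.0 j7 -0.61
21.5 pos [569.3 232.5 168. ] yaw_y -20.3 z [-0.001 -0.    -1.   ] F [-0.3 -0.8 -1.1] M [-0.17  0.06 -0.02] w 12.6 j7 -0.61
22.75 pos [569.1 232.6 169.7] yaw_y -20.3 z [-0.001 -0.    -1.   ] F [-0.8 -1.2 -1.2] M [-0.28  0.09 -0.03] w 13.0 j7 -0.61
```

```bash
python3 -c "
from h import *
shot('scene','s3',(290,130,410,230),6)"
```

```text
(no output)
```

View pics/s3.png

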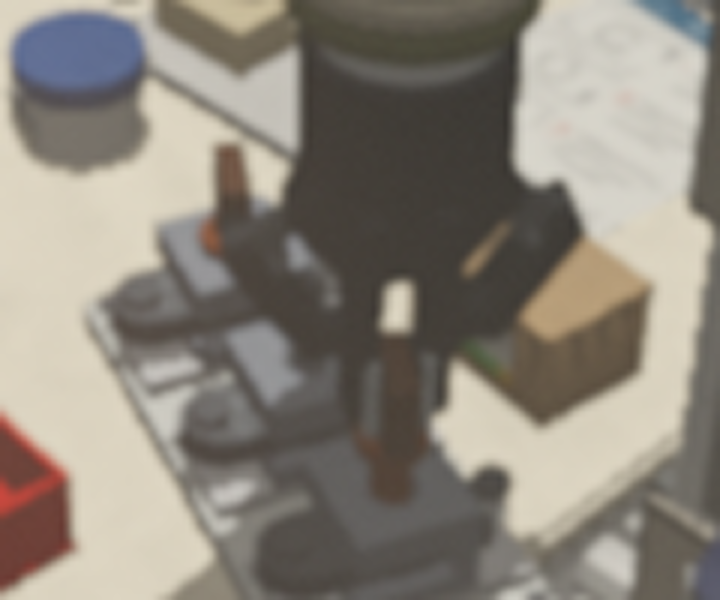

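```bash
python3 - <<'E'
from h import *
view("s3",(335,165,385,225),10,"s3z")
view("s2",(335,165,385,225),10,"s2z")
a=cv2.imread("pics/s2z.png");b=cv2.imread("pics/s3z.png")
view("s0",(335,165,385,225),10,"s0z"); c=cv2.imread("pics/s0z.png")
im=np.hstack([c,a,b])[:, :]; im=cv2.resize(im,None,fx=.53,fy=.53) 
cv2.imwrite("pics/cmp.png",im)
for z in (64,84,106,126): print(z,proj("s3",[(569,232,z)]))
E
```

```text
64 [[354.3575327  209.94941622]]
84 [[354.6217152  203.63868103]]
106 [[354.92134505 196.48033333]]
126 [[355.20232527 189.76671277]]
```

View pics/cmp.png

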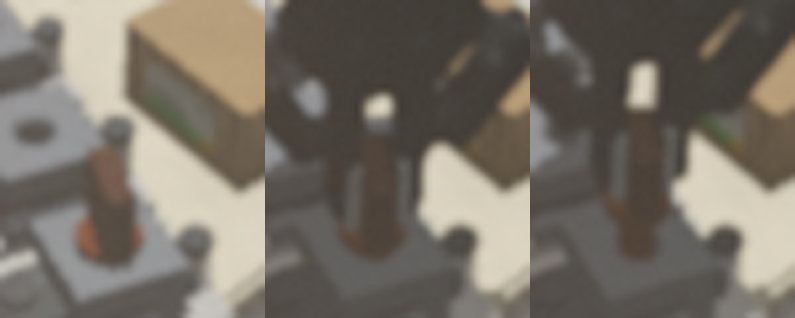

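```bash
python3 -m crank '1 0 0 .01 0 0 .04;1 0 0 .01 0 0 .04;1 0 0 .01 0 0 .04;1 0 0 .01 0 0 .04;1 0 0 .01 0 0 .04;1 0 0 .01 0 0 -.02;1 0 0 .01 0 0 -.02;1 0 0 .01 0 0 -.02;1 0 0 .01 0 0 -.02;1 0 0 .01 0 0 -.02' ;python3 st.py
```

```text
t: 24.05
ee_pos: [569.3, 232.5, 173.8]
tcp_rot: [-0.0, 0.719, 0.695, -0.0]
contact_force: [-0.1, -0.9, -1.5]
gripper_width: 13.2
24.05 pos [569.3 232.5 173.8] yaw_y -1.9 z [-0.001 -0.    -1.   ] F [-0.1 -0.9 -1.5] M [-0.17  0.03  0.01] w 13.2 j7 -0.32
```

```bash
python3 -m crank '1 0 0 .6 0 0 0;1 0 0 .6 0 0 0;1 0 0 .6 0 0 0;1 0 0 .6 0 0 0;1 -.84 .62 0 0 0 0;1 -.84 .62 0 0 0 0;1 -.84 .62 0 0 0 0;1 -.84 .62 0 0 0 0;1 -.84 .62 0 0 0 0;1 -.84 .62 0 0 0 0' ;python3 st.py; python3 -c "
from h import *
shot('top','t2',(225,130,385,310),4)"
```

```text
t: 25.3
ee_pos: [366.5, 382.2, 270.3]
tcp_rot: [-0.0, 0.718, 0.696, 0.0]
contact_force: [0.2, -0.1, -1.3]
gripper_width: 12.9
25.3 pos [366.5 382.2 270.3] yaw_y -1.8 z [ 0.  0. -1.] F [ 0.2 -0.1 -1.3] M [ 0.02 -0.02 -0.04] w 12.9 j7 -0.84
```

View pics/t2.png

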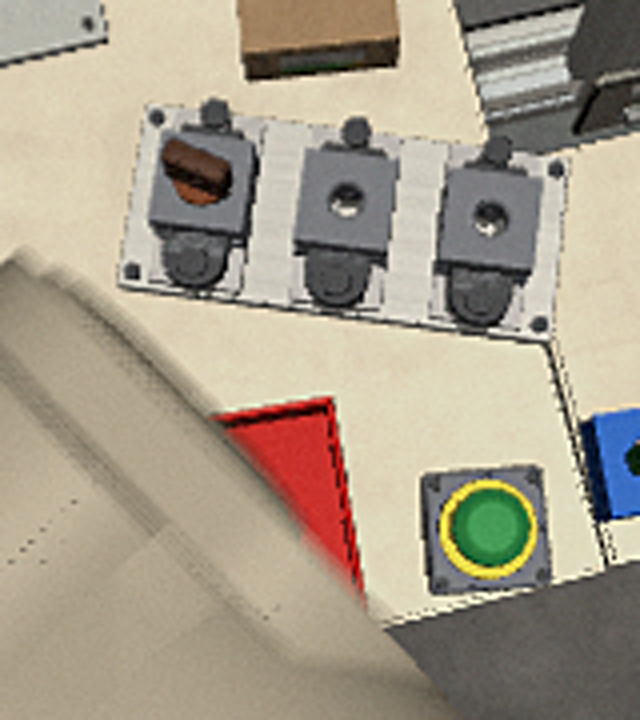

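```bash
python3 - <<'E'
from h import *
view("t0",(225,215,385,310),4,"a");view("t2",(225,215,385,310),4,"b")
cv2.imwrite("pics/cmp2.png",np.vstack([cv2.imread("pics/a.png"),cv2.imread("pics/b.png")])[:600])
shot("scene","s4",(200,150,340,260),5)
E
```

```text
(no output)
```

View pics/cmp2.png

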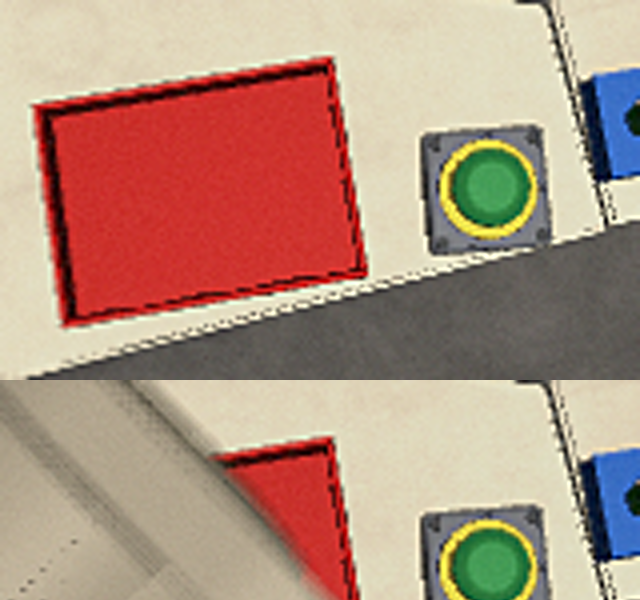

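View pics/s4.png

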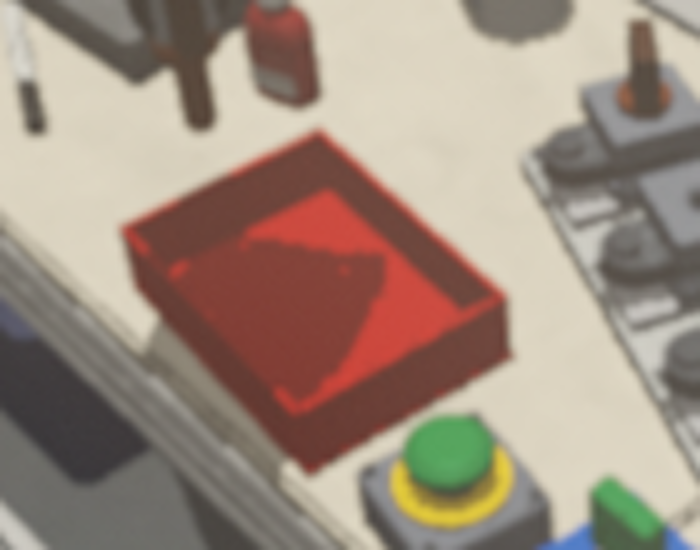

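```bash
python3 - <<'E'
from h import *
q,e=fit("t0",[(64,86.5,45),(64,-86.5,45),(-64,-86.5,45),(-64,86.5,45)],[(u/4+225-.4,v/4+215-.4) for u,v in((35,105),(331,58),(367,272),(65,325))],(395,384,.1));print(q,e)
c,s=np.cos(q[2]),np.sin(q[2])
for lx in(-28,28):print(lx,[(q[0]+c*lx-s*y,q[1]+s*lx+c*y) for y in(-10,40)])
E
```

```text
[3.98080583e+02 3.85574596e+02 1.88329938e-01] 3.2951371436959107
-28 [(np.float64(372.4478571482118), np.float64(370.50929205336394)), (np.float64(363.08692594400355), np.float64(419.625205635319))]
28 [(np.float64(427.4576803600015), np.float64(380.9935350020772)), (np.float64(418.09674915579325), np.float64(430.10944858403224))]
```

```bash
python3 -m crank '1 0 -.03 -.4 .016 0 0;1 0 -.03 -.5 .016 0 0;1 0 -.03 -.5 .016 0 0;1 0 -.03 -.5 .016 0 0;1 0 -.03 -.5 .016 0 0;1 0 -.03 -.5 .016 0 0;1 0 -.03 -.35 .016 0 0;1 0 0 -.2 0 0 0;1 0 0 0 0 0 0;1 0 0 0 0 0 0' ;python3 st.py; python3 -c "
from h import *
shot('scene','s5',(200,110,340,240),5)"
```

```text
t: 26.65
ee_pos: [368.2, 373.5, 133.0]
tcp_rot: [-0.126, 0.708, 0.684, 0.122]
contact_force: [-0.1, -0.3, -0.8]
gripper_width: 12.5
26.65 pos [368.2 373.5 133. ] yaw_y -1.9 z [ 0.001  0.345 -0.939] F [-0.1 -0.3 -0.8] M [-0.43  0.    0.09] w 12.5 j7 -0.37
```

View pics/s5.png

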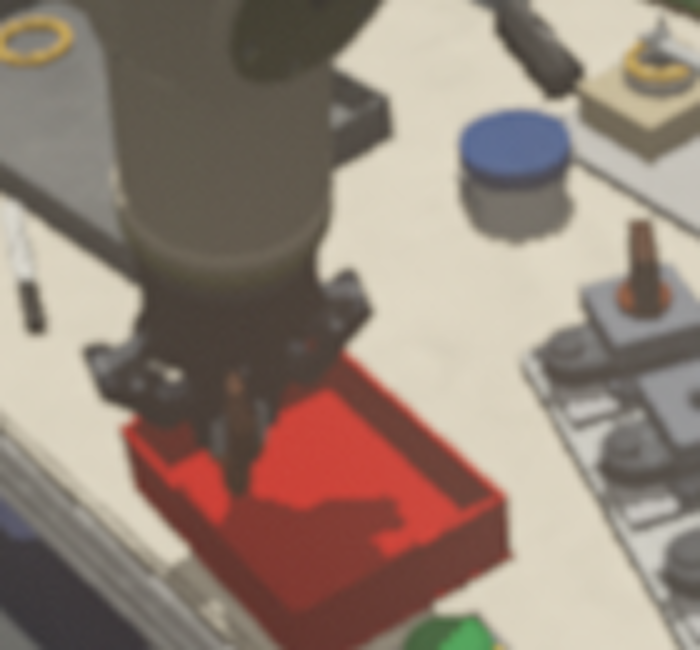

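```bash
python3 -m crank '1 0 0 -.12 0 0 0;1 0 0 0 0 0 0;-.2 0 0 0 0 0 0;-.2 0 0 0 0 0 0;-.2 0 0 0 0 0 0;-.2 0 0 0 0 0 0;-.2 0 0 0 0 0 0;-.2 0 .0 .2 0 0 0;-.2 0 0 .4 0 0 0;-.2 0 0 .6 0 0 0' ;python3 st.py; python3 -c "
from h import *
shot('scene','s6',(200,110,340,240),5)"
```

```text
t: 27.95
ee_pos: [367.9, 372.7, 176.6]
tcp_rot: [-0.126, 0.709, 0.683, 0.121]
contact_force: [0.4, -0.4, 0.8]
gripper_width: 51.1
27.95 pos [367.9 372.7 176.6] yaw_y -2.0 z [-0.     0.344 -0.939] F [ 0.4 -0.4  0.8] M [-0.35 -0.04  0.01] w 51.1 j7 -0.45
```

View pics/s6.png

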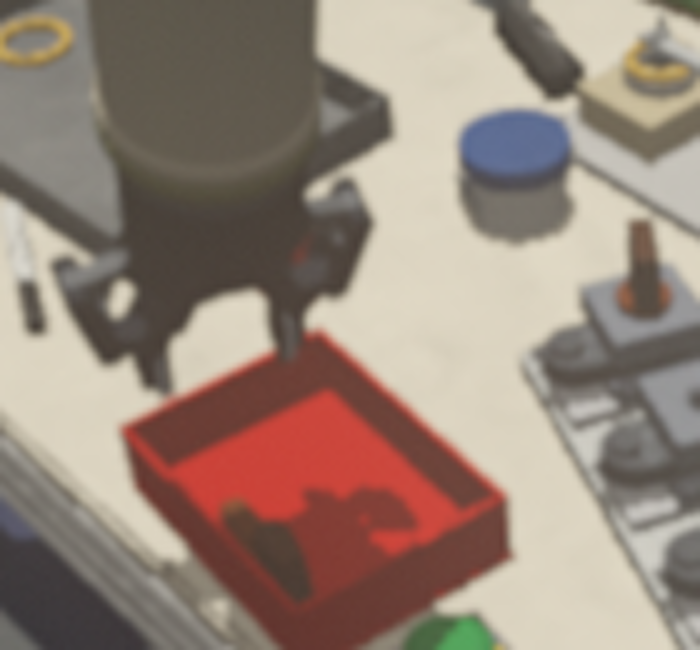

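```bash
python3 -m crank '-.2 0 0 .63 -.0373 0 0;-.2 0 0 .63 -.0373 0 0;-.2 0 0 .63 -.0374 0 0;-1 .774 .065 0 0 0 -.016;-1 .774 .065 0 0 0 -.016;-1 .774 .065 0 0 0 -.016;-1 .774 .065 0 0 0 -.016;-1 .774 .065 0 0 0 -.016;-1 .774 .065 0 0 0 -.016;-1 .774 .065 0 0 0 -.016' ;python3 st.py
```

```text
t: 29.25
ee_pos: [585.6, 391.2, 252.5]
tcp_rot: [0.0, 0.831, 0.556, 0.001]
contact_force: [0.3, 0.0, 0.5]
gripper_width: 85.5
29.25 pos [585.6 391.2 252.5] yaw_y -22.4 z [ 0.001  0.    -1.   ] F [0.3 0.  0.5] M [ 0.04  0.   -0.  ] w 85.5 j7 -0.88
```

```bash
python3 -m crank '-1 -.02 0 -.44 0 0 0;-1 0 0 -.44 0 0 0;-1 0 0 -.44 0 0 0;-1 0 0 -.44 0 0 0;-1 0 0 -.44 0 0 0;-1 0 0 -.44 0 0 0;-1 0 0 0 0 0 0;.4 0 0 0 0 0 0;.4 0 0 0 0 0 0;.4 0 0 0 0 0 0' ;python3 st.py; python3 -c "
from h import *
shot('scene','s7',(270,90,390,190),6)"
```

```text
t: 30.5
ee_pos: [584.2, 391.2, 146.2]
tcp_rot: [-0.0, 0.83, 0.557, 0.001]
contact_force: [0.2, 0.3, 0.2]
gripper_width: 32.1
30.5 pos [584.2 391.2 146.2] yaw_y -22.3 z [ 0.001  0.001 -1.   ] F [0.2 0.3 0.2] M [-0.02  0.    0.03] w 32.1 j7 -0.86
```

View pics/s7.png

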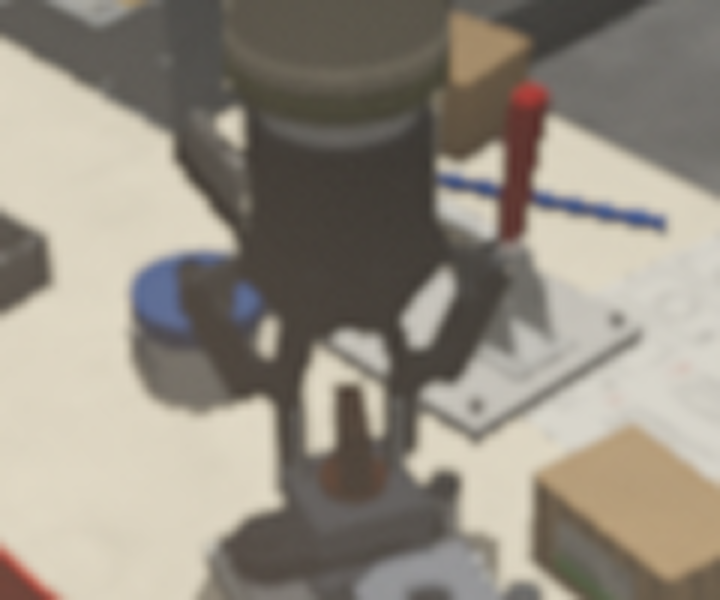

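```bash
python3 -m crank '1 0 0 0 0 0 0;1 0 0 0 0 0 0;1 0 0 0 0 0 0;1 0 0 0 0 0 0;1 0 0 .0 0 0 .045;1 0 0 .002 0 0 .045;1 0 0 .002 0 0 .045;1 0 0 .002 0 0 -.045;1 0 0 .002 0 0 -.045;1 0 0 .002 0 0 -.045' 90;python3 st.py
```

```text
t: 31.8
ee_pos: [585.4, 389.5, 146.5]
tcp_rot: [0.001, 0.832, 0.554, 0.001]
contact_force: [4.8, -2.4, 0.0]
gripper_width: 12.6
31.8 pos [585.4 389.5 146.5] yaw_y -22.7 z [ 0.003 -0.001 -1.   ] F [ 4.8 -2.4  0. ] M [-0.57 -1.19  0.04] w 12.6 j7 -0.87
```

```bash
for i in 1 2; do python3 -m crank '1 .01 -.012 .004 0 0 .055;1 0 0 .004 0 0 .055;1 0 0 .004 0 0 .055;1 0 0 .004 0 0 .055;1 0 0 .004 0 0 .055;1 0 0 .004 0 0 -.055;1 0 0 .004 0 0 -.055;1 0 0 .004 0 0 -.055;1 0 0 .004 0 0 -.055;1 0 0 .004 0 0 -.055' >/dev/null
python3 st.py; done
```

```text
33.05 pos [585.4 389.7 147.4] yaw_y -22.7 z [ 0.002 -0.001 -1.   ] F [ 7.5 -0.1 -3.5] M [-0.29 -1.62  0.07] w 12.9 j7 -0.87
34.3 pos [585.6 389.3 148.7] yaw_y -22.7 z [ 0.002 -0.001 -1.   ] F [ 4.   1.3 -5.4] M [ 0.47 -1.02 -0.04] w 12.6 j7 -0.87
```

```bash
for i in 1 2 3; do python3 -m crank '1 .01 0 .004 0 0 .055;1 0 0 .004 0 0 .055;1 0 0 .004 0 0 .055;1 0 0 .004 0 0 .055;1 0 0 .004 0 0 .055;1 0 0 .004 0 0 -.055;1 0 0 .004 0 0 -.055;1 0 0 .004 0 0 -.055;1 0 0 .004 0 0 -.055;1 0 0 .004 0 0 -.055' >/dev/null
python3 st.py; done
```

```text
35.55 pos [585.5 389.6 149.9] yaw_y -22.6 z [ 0.001 -0.001 -1.   ] F [ 4.8 -1.  -4.4] M [-0.3  -1.3   0.14] w 12.7 j7 -0.87
36.8 pos [586.  389.3 151.2] yaw_y -22.6 z [ 0.001 -0.001 -1.   ] F [ 6.   1.5 -9. ] M [ 0.46 -1.23 -0.1 ] w 13.0 j7 -0.87
38.05 pos [585.8 389.6 153.1] yaw_y -22.6 z [-0.001 -0.001 -1.   ] F [ 4.2  0.6 -5.1] M [ 0.15 -0.75  0.04] w 12.6 j7 -0.87
```

```bash
for i in 1 2 3 4; do python3 -m crank '1 .01 0 .003 0 0 .055;1 0 0 .003 0 0 .055;1 0 0 .003 0 0 .055;1 0 0 .003 0 0 .055;1 0 0 .003 0 0 .055;1 0 0 .003 0 0 -.055;1 0 0 .003 0 0 -.055;1 0 0 .003 0 0 -.055;1 0 0 .003 0 0 -.055;1 0 0 .003 0 0 -.055' >/dev/null
python3 st.py; done;  python3 -c "
from h import *
shot('scene','s8',(270,90,390,190),6)"
```

```text
39.3 pos [586.3 389.4 154. ] yaw_y -22.6 z [-0.001 -0.001 -1.   ] F [ 3.6  0.6 -6.5] M [ 0.1  -0.62 -0.09] w 12.7 j7 -0.87
40.55 pos [586.1 389.6 155.3] yaw_y -22.6 z [-0.002 -0.001 -1.   ] F [ 3.7 -2.6 -4.6] M [-0.74 -1.    0.09] w 12.9 j7 -0.87
41.8 pos [586.2 389.7 156. ] yaw_y -22.6 z [-0.003 -0.001 -1.   ] F [-0.2  0.6 -5.4] M [-0.02 -0.09 -0.04] w 13.0 j7 -0.87
43.05 pos [586.7 389.5 157.1] yaw_y -22.6 z [-0.003 -0.002 -1.   ] F [ 1.3 -0.  -6.1] M [-0.21 -0.31  0.07] w 12.6 j7 -0.87
```

View pics/s8.png

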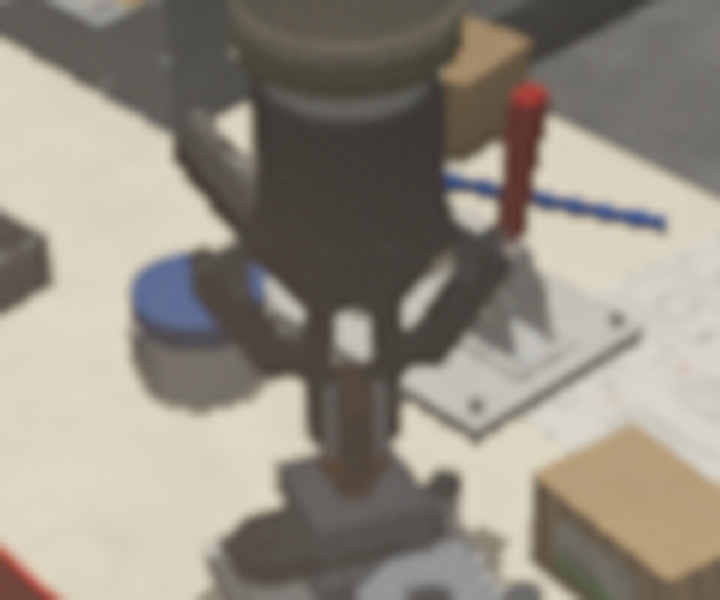

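```bash
for i in 1 2 3 4; do python3 -m crank '1 0 0 .004 0 0 .055;1 0 0 .004 0 0 .055;1 0 0 .004 0 0 .055;1 0 0 .004 0 0 .055;1 0 0 .004 0 0 .055;1 0 0 .004 0 0 -.055;1 0 0 .004 0 0 -.055;1 0 0 .004 0 0 -.055;1 0 0 .004 0 0 -.055;1 0 0 .004 0 0 -.055' >/dev/null
python3 st.py; done
```

```text
44.35 pos [586.6 389.6 159.4] yaw_y -22.4 z [-0.002 -0.002 -1.   ] F [-0.4 -1.9 -3. ] M [-0.46  0.05  0.22] w 12.4 j7 -0.87
45.6 pos [586.6 389.8 160.8] yaw_y -22.4 z [-0.003 -0.001 -1.   ] F [-1.1 -1.9 -5.1] M [-0.12  0.12  0.13] w 12.4 j7 -0.87
46.85 pos [586.6 390.6 164.2] yaw_y -22.4 z [-0.001  0.001 -1.   ] F [-2.3  0.1  5.2] M [-0.14  0.86 -0.  ] w 12.9 j7 -0.87
48.1 pos [586.6 391.1 165.4] yaw_y -22.4 z [-0.001  0.001 -1.   ] F [-0.3  0.6  1.3] M [ 0.27  0.35 -0.01] w 13.3 j7 -0.87
```

```bash
for i in 1 2 3; do python3 -m crank '1 0 0 .005 0 0 .055;1 0 0 .005 0 0 .055;1 0 0 .005 0 0 .055;1 0 0 .005 0 0 .055;1 0 0 .005 0 0 .055;1 0 0 .005 0 0 -.055;1 0 0 .005 0 0 -.055;1 0 0 .005 0 0 -.055;1 0 0 .005 0 0 -.055;1 0 0 .005 0 0 -.055' >/dev/null
python3 st.py; done
python3 -m crank '1 0 0 .01 0 0 .04;1 0 0 .01 0 0 .04;1 0 0 .01 0 0 .04;1 0 0 .01 0 0 .04;1 0 0 .01 0 0 .03;1 0 0 .01 0 0 -.02;1 0 0 .01 0 0 -.02;1 0 0 .01 0 0 -.02;1 0 0 .01 0 0 -.01;1 0 0 .01 0 0 0' ;python3 st.py
```

```text
49.35 pos [586.7 390.6 166.8] yaw_y -22.4 z [-0.002  0.    -1.   ] F [-0.1 -0.5 -2.5] M [0.09 0.1  0.01] w 13.3 j7 -0.87
50.6 pos [586.8 390.4 168.8] yaw_y -22.4 z [-0.001  0.    -1.   ] F [-0.   0.3 -1. ] M [-0.06 -0.07 -0.04] w 12.9 j7 -0.87
51.85 pos [586.8 390.4 170.8] yaw_y -22.4 z [-0.001  0.    -1.   ] F [-0.1 -0.4 -0.9] M [0.05 0.01 0.02] w 12.9 j7 -0.87
t: 53.1
ee_pos: [587.2, 390.3, 175.0]
tcp_rot: [-0.0, 0.711, 0.704, -0.0]
contact_force: [1.0, -0.8, -0.6]
gripper_width: 12.9
53.1 pos [587.2 390.3 175. ] yaw_y -0.6 z [-0.001 -0.    -1.   ] F [ 1.  -0.8 -0.6] M [-0.03  0.02  0.02] w 12.9 j7 -0.52
```

```bash
python3 -m crank '1 0 0 .6 0 0 0;1 0 0 .6 0 0 0;1 0 0 .6 0 0 0;1 0 0 .6 0 0 0;1 -.704 -.04 0 0 0 0;1 -.704 -.04 0 0 0 0;1 -.704 -.04 0 0 0 0;1 -.704 -.04 0 0 0 0;1 -.704 -.04 0 0 0 0;1 -.704 -.04 0 0 0 0' ;python3 st.py;  python3 -c "
from h import *
shot('scene','s9',(200,110,400,260),4)
print(proj('s9',[(398,386,4),(398,386,45),(567,232,64)]))"
```

```text
t: 54.35
ee_pos: [417.5, 380.4, 271.2]
tcp_rot: [-0.0, 0.711, 0.704, 0.0]
contact_force: [0.4, 0.0, -1.9]
gripper_width: 12.6
54.35 pos [417.5 380.4 271.2] yaw_y -0.6 z [ 0.  0. -1.] F [ 0.4  0.  -1.9] M [ 0.02 -0.04 -0.02] w 12.6 j7 -0.74
[[262.71030021 212.85303306]
 [260.65969639 200.89822032]
 [353.6083865  210.25095373]]
```

View pics/s9.png

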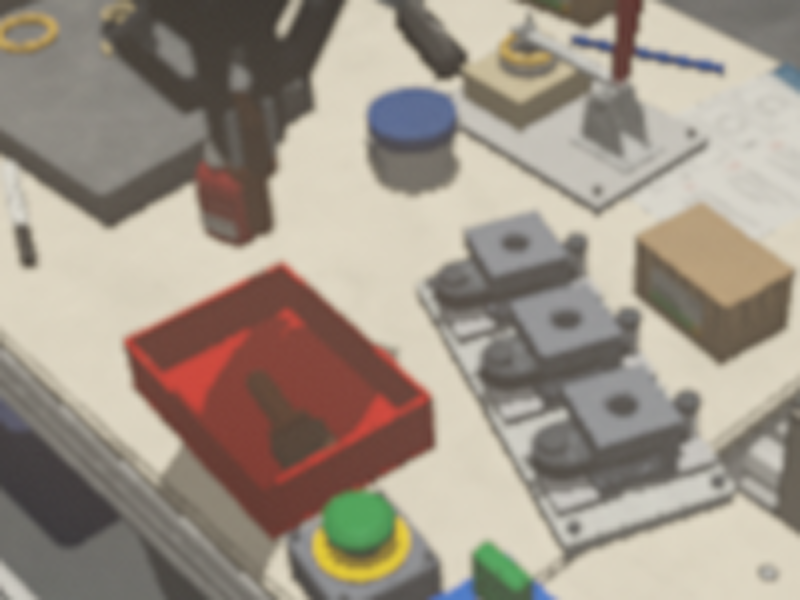

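```bash
python3 - <<'E'
from h import *
for u,v in((231.6,195.3),(270.6,176.1),(308,209.3),(268.6,230.3)): print("rim",at("s9",u,v,45).round(0))
for u,v in((264,204),(275,220),(279,218)): print("pin",at("s9",u,v,12).round(0))
# scale check same corners in s6
for u,v in((263.6,176.4),(301,209)): print("old",at("s6",u,v,45).round(0))
shot("top","t3",(225,130,385,310),4)
E
```

```text
rim [343. 440.  45.]
rim [455. 461.  45.]
rim [485. 304.  45.]
rim [378. 287.  45.]
pin [411. 406.  12.]
pin [413. 341.  12.]
pin [424. 342.  12.]
old [439. 469.  45.]
old [471. 313.  45.]
```

View pics/t3.png

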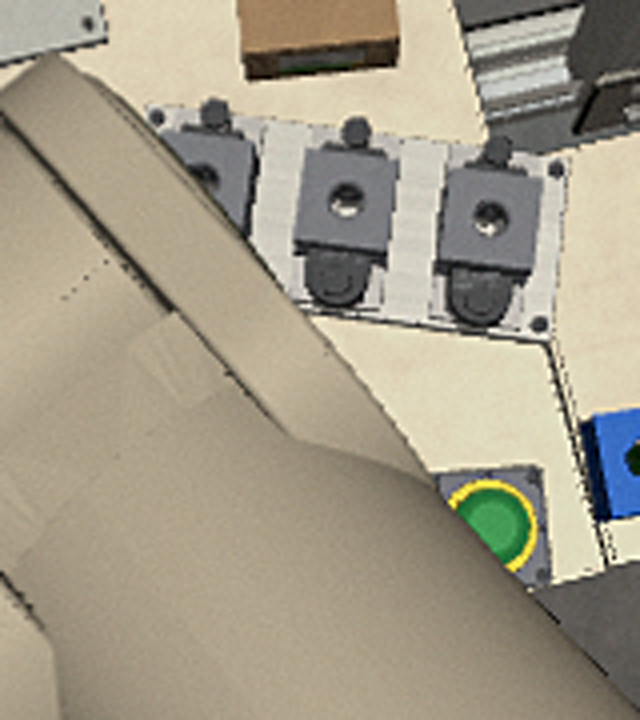

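```bash
python3 -m crank '1 .19 0 -.2 0 0 .021;1 .19 0 -.4 0 0 .021;1 .19 0 -.4 0 0 .021;1 .19 0 -.4 .0156 .003 0;1 0 0 -.4 .0156 .003 0;1 0 0 -.4 .0156 .003 0;1 0 0 -.4 .0156 .003 0;1 0 0 -.4 .0156 .003 0;1 0 0 -.35 .0156 .003 0;1 0 0 -.15 .0156 .003 0' ;python3 st.py;  python3 -c "
from h import *
shot('scene','s10',(200,110,340,240),5)"
```

```text
t: 55.7
ee_pos: [449.3, 379.9, 130.1]
tcp_rot: [-0.135, 0.628, 0.758, 0.111]
contact_force: [0.4, -0.0, -0.7]
gripper_width: 13.1
55.7 pos [449.3 379.9 130.1] yaw_y 10.7 z [-0.065  0.337 -0.939] F [ 0.4 -0.  -0.7] M [-0.48 -0.06  0.01] w 13.1 j7 -0.08
```

View pics/s10.png

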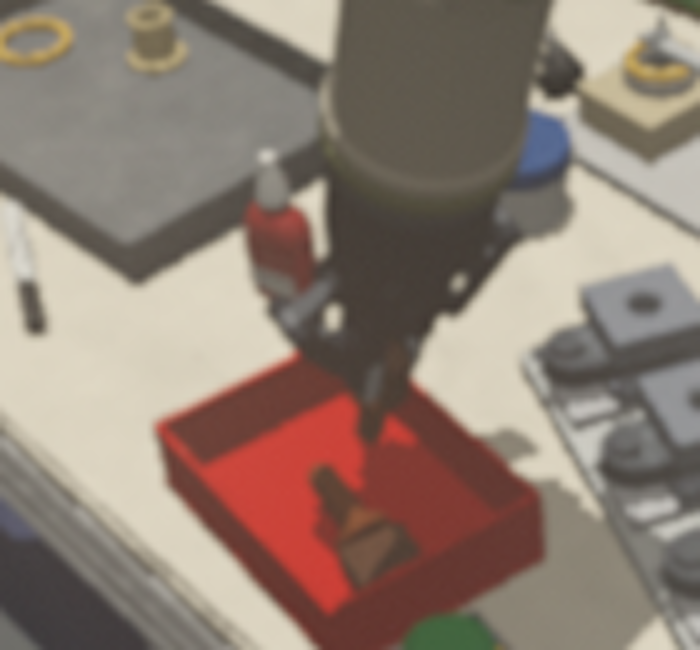

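```bash
python3 -m crank '1 0 0 -.05 0 0 0;-.2 0 0 0 0 0 0;-.2 0 0 0 0 0 0;-.2 0 0 0 0 0 0;-.2 0 0 0 0 0 0;-.2 0 0 .2 0 0 0;-.2 0 0 .4 0 0 0;-.2 0 0 .6 0 0 0;-.2 0 0 .6 -.0546 -.01 0;-.2 0 0 .6 -.0546 -.011 0' ;python3 st.py;  python3 -c "
from h import *
shot('scene','s11',(200,110,400,260),4)
shot('top','t11',(225,200,465,310),3)"
```

```text
t: 57.0
ee_pos: [450.2, 379.5, 228.2]
tcp_rot: [0.003, 0.64, 0.768, 0.0]
contact_force: [0.3, 0.1, -0.3]
gripper_width: 51.0
57.0 pos [450.2 379.5 228.2] yaw_y 10.4 z [ 0.005 -0.004 -1.   ] F [ 0.3  0.1 -0.3] M [ 0.03  0.04 -0.01] w 51.0 j7 -0.51
```

View pics/s11.png

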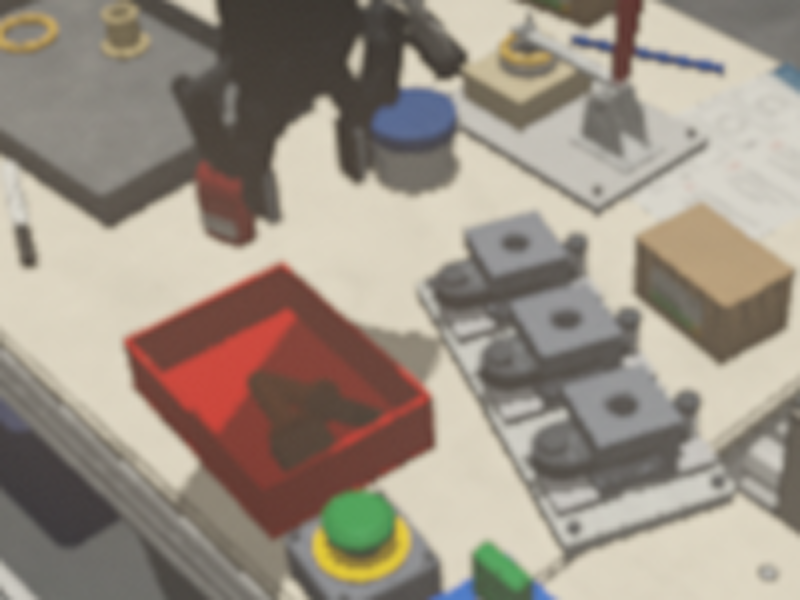

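View pics/t11.png

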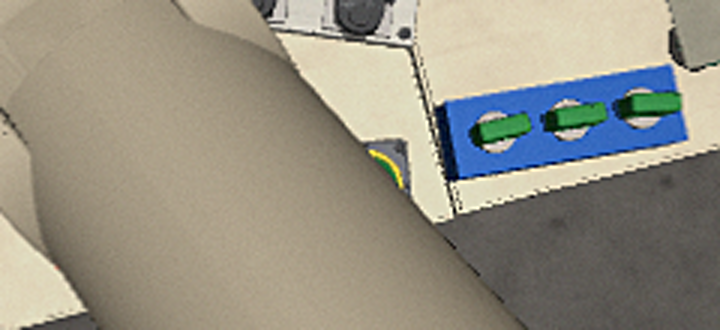

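```bash
python3 - <<'E'
from h import *
view("t11",(380,218,460,262),10,"t11z")
view("s11",(310,235,390,315),7,"s11z")
for P in[(441.5,140.5),(451.3,87.3),(461,34.2)]:
  print(proj("t11",[(*P,52),(*P,94)]).round(1).tolist(),proj("s11",[(*P,52),(*P,94)]).round(1).tolist())
E
```

```text
[[388.8, 243.5], [392.6, 241.6]] [[324.3, 262.7], [323.8, 249.5]]
[[413.1, 239.5], [418.2, 237.4]] [[341.3, 279.5], [341.5, 266.4]]
[[437.2, 235.5], [443.4, 233.2]] [[359.6, 297.6], [360.5, 284.6]]
```

View pics/t11z.png

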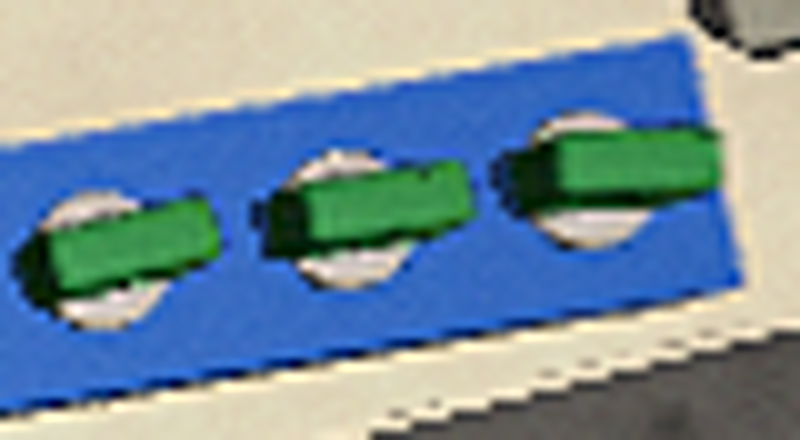

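View pics/s11z.png

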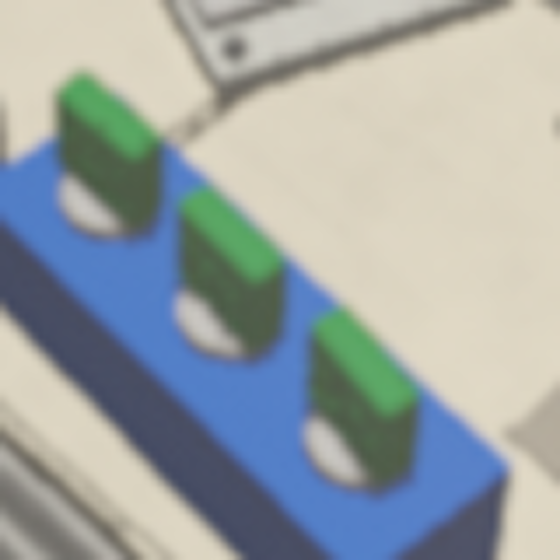

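```bash
python3 -m crank '-.2 -.03 -.855 0 0 0 .002;-.2 -.03 -.855 0 0 0 .002;-.2 -.03 -.855 0 0 0 .002;-.2 -.03 -.855 0 0 0 .002;-.2 -.03 -.855 0 0 0 .002;-.2 -.03 -.855 0 0 0 .002;-.2 -.03 -.855 0 0 0 .002;-.2 0 0 -.5 0 0 0;-.2 0 0 -.5 0 0 0;-.2 0 0 0 0 0 0' ;python3 st.py
```

```text
t: 58.35
ee_pos: [439.6, 140.2, 184.2]
tcp_rot: [-0.001, 0.622, 0.783, -0.001]
contact_force: [-0.6, -0.0, 0.1]
gripper_width: 51.3
58.35 pos [439.6 140.2 184.2] yaw_y 13.1 z [-0.002  0.    -1.   ] F [-0.6 -0.   0.1] M [ 0.   -0.   -0.07] w 51.3 j7 -0.09
```

```bash
python3 -m crank '-.2 .045 0 -.3 0 0 0;-.2 0 0 -.3 0 0 0;-.2 0 0 -.3 0 0 0;-.2 0 0 -.3 0 0 0;-.2 0 0 0 0 0 0;.9 0 0 0 0 0 0;.9 0 0 0 0 0 0;1 0 0 0 0 0 0;1 0 0 0 0 0 0;1 0 0 0 0 0 0' 60;python3 st.py; python3 -c "
from h import *
shot('scene','s12',(270,190,390,310),6)"
```

```text
t: 59.6
ee_pos: [442.8, 141.3, 137.6]
tcp_rot: [0.0, 0.621, 0.783, 0.001]
contact_force: [0.1, 1.2, 5.3]
gripper_width: 12.9
59.6 pos [442.8 141.3 137.6] yaw_y 13.2 z [ 0.001  0.001 -1.   ] F [0.1 1.2 5.3] M [-0.02  0.05 -0.01] w 12.9 j7 -0.06
```

View pics/s12.png

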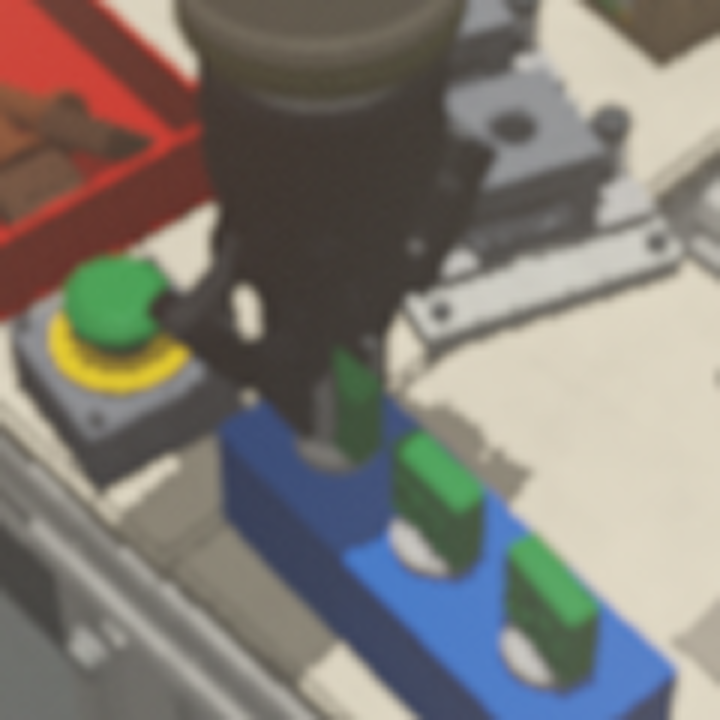

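```bash
python3 -m crank '1 0 0 .3 0 0 0;1 0 0 .5 0 0 0;1 0 0 .5 0 0 0;1 0 0 .6 0 0 0;1 0 0 .6 0 0 0;1 .79 .57 .3 0 0 0;1 .79 .57 0 0 0 0;1 .79 .57 0 0 0 0;1 .79 .57 0 0 0 0;1 0 0 0 0 0 0' ;python3 st.py; python3 -c "
from h import *
shot('scene','s13',(310,90,410,230),5)
shot('top','t13',(250,110,410,240),5)"
```

```text
t: 60.9
ee_pos: [569.4, 234.1, 248.1]
tcp_rot: [-0.0, 0.621, 0.784, -0.001]
contact_force: [-0.1, -0.2, -1.4]
gripper_width: 13.1
60.9 pos [569.4 234.1 248.1] yaw_y 13.3 z [-0.001 -0.001 -1.   ] F [-0.1 -0.2 -1.4] M [0.01 0.04 0.02] w 13.1 j7 -0.1
```

View pics/s13.png

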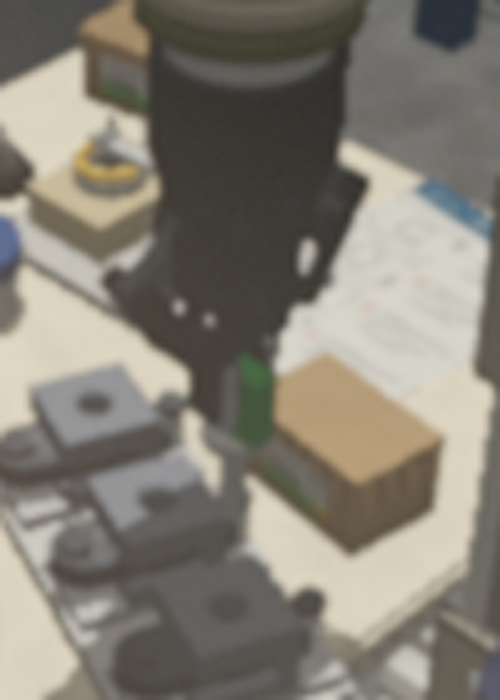

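View pics/t13.png

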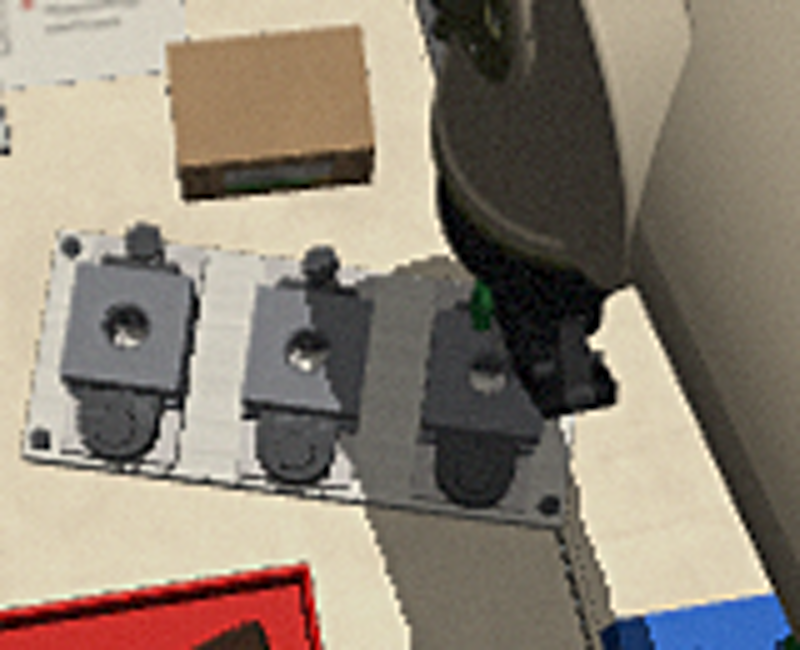

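```bash
python3 - <<'E'
from h import *
print(proj("s13",[(569.4,234.1,z) for z in(117,130,140,160,204)]).round(1))
view("s13",(335,150,385,215),10,"s13z")
# camera bias check with known mouths (old pin axes)
print(proj("s9",[(569.3,232.5,64),(586.8,390.4,64)]).round(1))
view("s9",(310,155,370,220),10,"s9z")
E
```

```text
[[354.7 192.2]
 [354.9 187.8]
 [355.1 184.3]
 [355.3 177.3]
 [356.  160.9]]
[[354.4 209.8]
 [328.1 169.5]]
```

View pics/s13z.png

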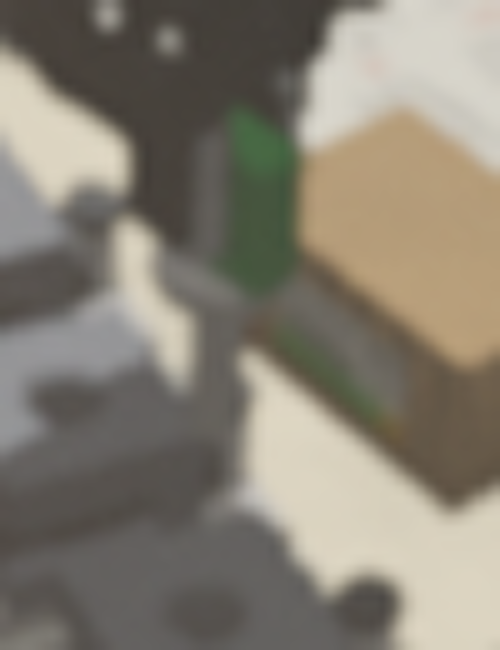

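View pics/s9z.png

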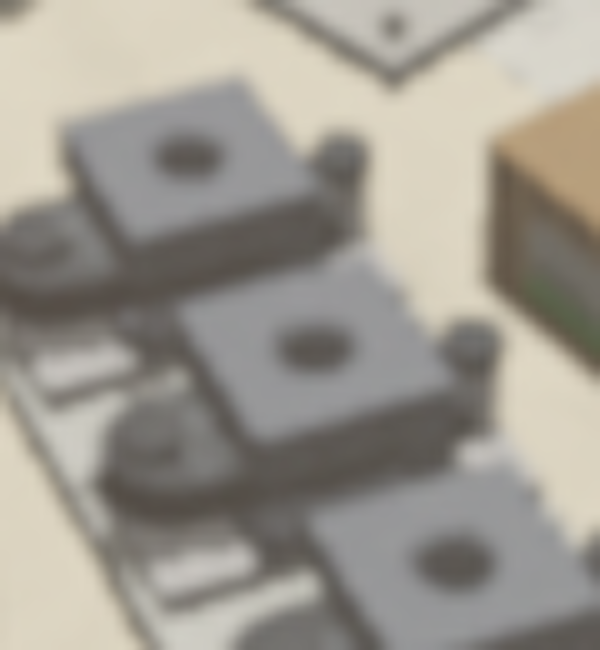

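```bash
python3 - <<'E'
from h import *
a=np.radians(13.3);t=np.array([np.cos(a),np.sin(a)]);w=np.array([-t[1],t[0]])
for d in(0,-3,-6):
  c=np.array([569.4,234.1])+d*w
  out=[]
  for s in(1,-1):
    for z in(204.5,168.5): out.append((*(c-18*w+7*s*t),z))
  out.append((*c,117)); out.append((*c,140))
  print(d,((proj("s13",out)+[.5,.85]-[335,150]+.5)*10).round(0).tolist())
E
```

```text
0 [[307.0, 146.0], [299.0, 281.0], [258.0, 175.0], [252.0, 310.0], [207.0, 435.0], [211.0, 357.0]]
-3 [[317.0, 153.0], [309.0, 288.0], [269.0, 182.0], [262.0, 317.0], [217.0, 442.0], [220.0, 363.0]]
-6 [[328.0, 160.0], [319.0, 295.0], [279.0, 189.0], [272.0, 324.0], [227.0, 449.0], [230.0, 370.0]]
```

```bash
python3 -m crank '1 0 -.03 -.3 0 0 0;1 0 0 -.3 0 0 0;1 0 0 -.3 0 0 0;1 0 0 -.2 0 0 0;1 0 0 -.1 0 0 0;1 0 0 -.05 0 0 0;1 0 0 -.05 0 0 0;1 0 0 -.05 0 0 0;1 0 0 -.05 0 0 0;1 0 0 -.05 0 0 0' ;python3 st.py; python3 -c "
from h import *
shot('scene','s14',(335,150,385,225),8)"
```

```text
t: 62.25
ee_pos: [568.7, 231.1, 191.0]
tcp_rot: [-0.0, 0.621, 0.783, 0.0]
contact_force: [-0.3, 0.2, -1.6]
gripper_width: 13.0
62.25 pos [568.7 231.1 191. ] yaw_y 13.2 z [ 0.  0. -1.] F [-0.3  0.2 -1.6] M [ 0.04 -0.01  0.08] w 13.0 j7 -0.09
```

View pics/s14.png

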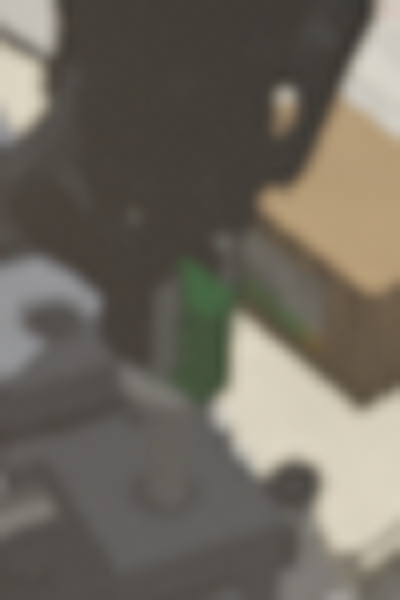

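```bash
python3 -m crank '1 .01 .02 -.05 0 0 0;1 0 0 -.05 0 0 0;1 0 0 -.05 0 0 0;1 0 0 -.05 0 0 0;1 0 0 -.05 0 0 0;1 0 0 -.05 0 0 0;1 0 0 -.05 0 0 0;1 0 0 -.05 0 0 0;1 0 0 -.05 0 0 0;1 0 0 0 0 0 0' ;python3 st.py;python3 -m crank '1 0 0 -.05 0 0 0;1 0 0 -.05 0 0 0;1 0 0 -.05 0 0 0;1 0 0 -.05 0 0 0;1 0 0 -.05 0 0 0;1 0 0 -.05 0 0 0;1 0 0 -.05 0 0 0;1 0 0 -.05 0 0 0;1 0 0 -.05 0 0 0;1 0 0 0 0 0 0' ;python3 st.py
```

```text
t: 63.55
ee_pos: [569.0, 231.8, 172.9]
tcp_rot: [-0.0, 0.621, 0.783, -0.0]
contact_force: [-0.4, -0.1, -0.8]
gripper_width: 13.1
63.55 pos [569.  231.8 172.9] yaw_y 13.2 z [-0. -0. -1.] F [-0.4 -0.1 -0.8] M [-0.01  0.03 -0.05] w 13.1 j7 -0.08
t: 64.8
ee_pos: [569.0, 231.9, 154.9]
tcp_rot: [-0.0, 0.621, 0.783, -0.0]
contact_force: [0.4, 0.1, -1.9]
gripper_width: 13.4
64.8 pos [569.  231.9 154.9] yaw_y 13.2 z [-0. -0. -1.] F [ 0.4  0.1 -1.9] M [ 0.02  0.01 -0.05] w 13.4 j7 -0.08
```

```bash
python3 -m crank '1 0 0 -.03 0 0 0;1 0 0 -.03 0 0 0;1 0 0 -.03 0 0 0;1 0 0 -.02 0 0 0;1 0 0 -.02 0 0 0;1 0 0 -.02 0 0 0;1 0 0 0 0 0 0;1 0 0 0 0 0 0;1 0 0 0 0 0 0;1 0 0 0 0 0 0' ;python3 st.py
```

```text
t: 66.05
ee_pos: [569.1, 231.9, 149.6]
tcp_rot: [-0.0, 0.621, 0.783, 0.0]
contact_force: [-1.7, -1.9, 6.0]
gripper_width: 12.9
66.05 pos [569.1 231.9 149.6] yaw_y 13.2 z [ 0.  0. -1.] F [-1.7 -1.9  6. ] M [-0.28  0.71 -0.04] w 12.9 j7 -0.07
```

```bash
python3 -m crank '-.2 0 0 0 0 0 0;-.2 0 0 0 0 0 0;-.2 0 0 0 0 0 0;-.2 0 0 0 0 0 0;-.2 0 0 0 0 0 0;-.2 0 0 .5 0 0 0;-.2 0 0 .6 0 0 0;-.2 0 0 .6 0 0 0;-.2 0 0 .5 0 0 0;-.2 0 0 0 0 0 0' ;python3 st.py; python3 -c "
from h import *
shot('scene','s15',(335,170,385,225),10)"
```

```text
t: 67.3
ee_pos: [569.9, 232.1, 238.8]
tcp_rot: [0.001, 0.621, 0.783, 0.002]
contact_force: [0.4, 0.8, -1.5]
gripper_width: 50.8
67.3 pos [569.9 232.1 238.8] yaw_y 13.2 z [ 0.003  0.002 -1.   ] F [ 0.4  0.8 -1.5] M [0.02 0.01 0.01] w 50.8 j7 -0.1
```

View pics/s15.png

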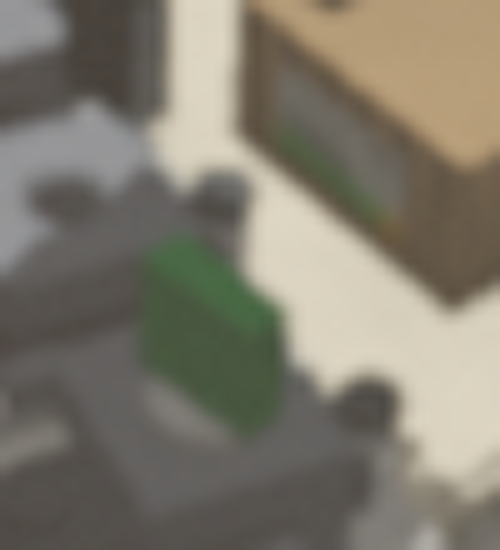

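```bash
python3 -m crank '-.2 -.49 -.605 0 0 0 -.004;-.2 -.49 -.605 0 0 0 -.004;-.2 -.49 -.605 0 0 0 -.004;-.2 -.49 -.605 0 0 0 -.004;-.2 -.49 -.605 0 0 0 -.004;-.2 -.49 -.605 0 0 0 -.003;-.2 0 0 -.3 0 0 0;-.2 0 0 -.3 0 0 0;-.2 0 0 -.2 0 0 0;-.2 0 0 0 0 0 0' ;python3 st.py; python3 -c "
from h import *
shot('scene','s16',(270,190,390,310),6)
print(proj('s16',[(452,87,52),(452,87,94)]))
"
```

```text
t: 68.6
ee_pos: [451.2, 87.1, 203.9]
tcp_rot: [-0.0, 0.649, 0.761, -0.001]
contact_force: [-0.2, -0.0, 0.4]
gripper_width: 51.7
68.6 pos [451.2  87.1 203.9] yaw_y 9.1 z [-0.002 -0.001 -1.   ] F [-0.2 -0.   0.4] M [0.01 0.04 0.01] w 51.7 j7 -0.05
[[341.67071302 279.44722697]
 [341.86610239 266.34050155]]
```

View pics/s16.png

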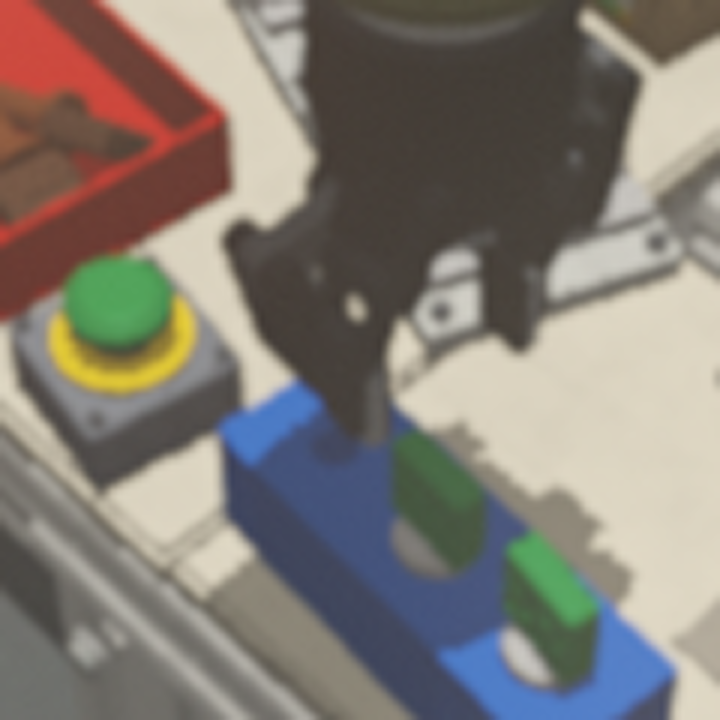

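```bash
python3 -m crank '-.2 .02 -.01 -.33 0 0 0;-.2 0 0 -.33 0 0 0;-.2 0 0 -.33 0 0 0;-.2 0 0 -.33 0 0 0;-.2 0 0 -.33 0 0 0;.9 0 0 0 0 0 0;.9 0 0 0 0 0 0;1 0 0 0 0 0 0;1 0 0 0 0 0 0;1 0 0 0 0 0 0' 60;python3 st.py
python3 -m crank '1 0 0 .3 0 0 0;1 0 0 .5 0 0 0;1 0 0 .5 0 0 0;1 0 0 .6 0 0 0;1 0 0 .6 0 0 0;1 0 0 .3 0 0 0;1 0 0 0 0 0 0;1 0 0 0 0 0 0;1 0 0 0 0 0 0;1 0 0 0 0 0 0' ;python3 st.py
```

```text
t: 69.9
ee_pos: [452.5, 86.3, 139.4]
tcp_rot: [0.0, 0.649, 0.761, 0.0]
contact_force: [-0.6, -0.2, 1.5]
gripper_width: 13.0
69.9 pos [452.5  86.3 139.4] yaw_y 9.0 z [ 0.001  0.    -1.   ] F [-0.6 -0.2  1.5] M [0.01 0.01 0.01] w 13.0 j7 -0.01
t: 71.15
ee_pos: [452.1, 86.2, 250.5]
tcp_rot: [-0.0, 0.649, 0.76, -0.001]
contact_force: [0.5, -0.3, -0.5]
gripper_width: 13.1
71.15 pos [452.1  86.2 250.5] yaw_y 9.0 z [-0.001 -0.    -1.   ] F [ 0.5 -0.3 -0.5] M [-0.03  0.02  0.04] w 13.1 j7 -0.07
```

```bash
python3 -m crank '1 .28 .845 0 0 0 0;1 .28 .845 0 0 0 0;1 .28 .845 0 0 0 0;1 .28 .845 0 0 0 0;1 .28 .845 0 0 0 0;1 .47 .845 0 0 0 0;1 .47 .845 0 0 0 0;1 .47 .845 0 0 0 0;1 .56 .845 0 0 0 0;1 0 0 0 0 0 0' ;python3 st.py
python3 -c "
from h import *
shot('scene','s17',(300,120,360,200),8)"
```

```text
t: 72.4
ee_pos: [586.7, 393.5, 248.3]
tcp_rot: [-0.001, 0.648, 0.762, -0.001]
contact_force: [-0.8, -0.1, -1.8]
gripper_width: 12.6
72.4 pos [586.7 393.5 248.3] yaw_y 9.2 z [-0.003 -0.001 -1.   ] F [-0.8 -0.1 -1.8] M [-0.04  0.03 -0.03] w 12.6 j7 -0.37
```

View pics/s17.png

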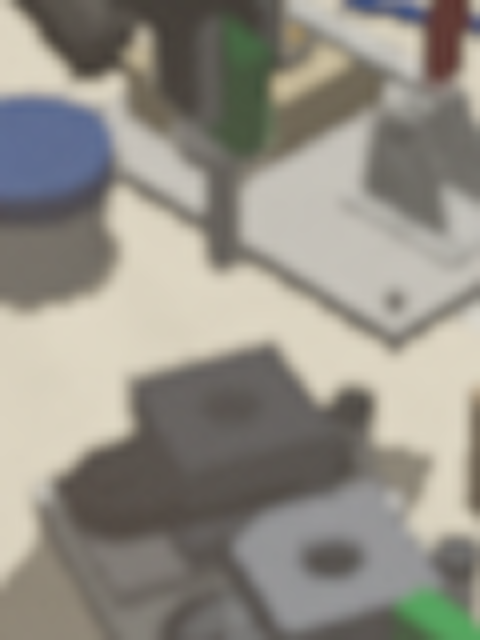

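```bash
python3 - <<'E'
from h import *
for P in[(586.7,393.5),(586.7,391),(584,391),(586.7,396)]:
  print(P,((proj("s17",[(*P,115),(*P,135),(*P,64)])+[.5,.85]-[300,120]+.5)*8).round(0).tolist())
E
```

```text
(586.7, 393.5) [[225.0, 273.0], [224.0, 221.0], [228.0, 402.0]]
(586.7, 391) [[229.0, 278.0], [228.0, 225.0], [231.0, 406.0]]
(584, 391) [[221.0, 280.0], [220.0, 227.0], [224.0, 409.0]]
(586.7, 396) [[221.0, 269.0], [220.0, 216.0], [224.0, 398.0]]
```

```bash
python3 -m crank '1 .0 -.1 -.3 0 0 0;1 0 0 -.3 0 0 0;1 0 0 -.3 0 0 0;1 0 0 -.1 0 0 0;1 0 0 -.1 0 0 0;1 0 0 -.05 0 0 0;1 0 0 -.05 0 0 0;1 0 0 -.05 0 0 0;1 0 0 -.05 0 0 0;1 0 0 0 0 0 0' ;python3 st.py; python3 -c "
from h import *
shot('scene','s18',(300,120,360,200),8)"
```

```text
t: 73.7
ee_pos: [587.0, 386.4, 198.9]
tcp_rot: [-0.0, 0.649, 0.76, -0.0]
contact_force: [0.2, 0.2, -1.7]
gripper_width: 13.0
73.7 pos [587.  386.4 198.9] yaw_y 9.0 z [-0. -0. -1.] F [ 0.2  0.2 -1.7] M [0.02 0.03 0.03] w 13.0 j7 -0.36
```

View pics/s18.png

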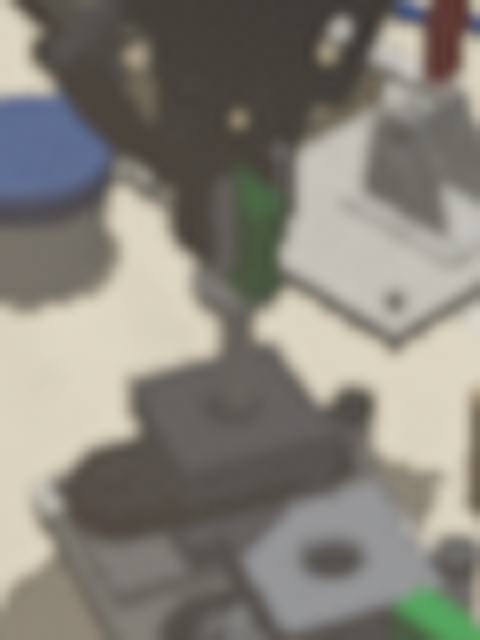

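```bash
python3 -m crank '1 .0 .06 0 0 0 0;1 0 0 -.03 0 0 0;1 0 0 -.03 0 0 0;1 0 0 -.03 0 0 0;1 0 0 -.03 0 0 0;1 0 0 -.03 0 0 0;1 0 0 -.03 0 0 0;1 0 0 -.03 0 0 0;1 0 0 -.03 0 0 0;1 0 0 0 0 0 0' ;python3 st.py; python3 -c "
from h import *
shot('scene','s19',(300,120,360,200),8)"
```

```text
t: 75.0
ee_pos: [587.1, 388.9, 189.3]
tcp_rot: [-0.0, 0.649, 0.761, -0.0]
contact_force: [0.5, 0.1, -1.4]
gripper_width: 12.7
75.0 pos [587.1 388.9 189.3] yaw_y 9.0 z [-0. -0. -1.] F [ 0.5  0.1 -1.4] M [ 0.02  0.01 -0.01] w 12.7 j7 -0.36
```

View pics/s19.png

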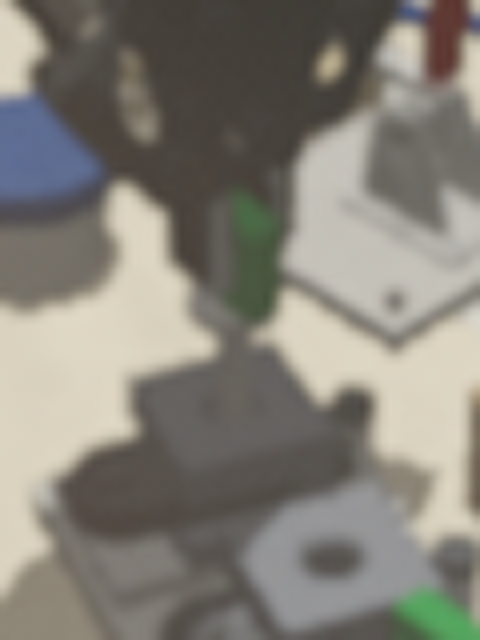

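In the hole, no contact force. Continue down.

```bash
for i in 1 2; do python3 -m crank '1 0 0 -.04 0 0 0;1 0 0 -.04 0 0 0;1 0 0 -.04 0 0 0;1 0 0 -.04 0 0 0;1 0 0 -.05 0 0 0;1 0 0 -.05 0 0 0;1 0 0 -.05 0 0 0;1 0 0 -.05 0 0 0;1 0 0 -.05 0 0 0;1 0 0 0 0 0 0' >/dev/null;python3 st.py;done
```

```text
76.3 pos [587.  388.8 172.8] yaw_y 9.0 z [-0. -0. -1.] F [-0.8  0.5 -1.2] M [-0.05  0.01 -0.01] w 12.8 j7 -0.36
77.55 pos [587.  388.8 156.4] yaw_y 9.0 z [-0. -0. -1.] F [ 0.7  0.7 -1.3] M [-0.03  0.03 -0.01] w 13.2 j7 -0.35
```

```bash
python3 -m crank '1 0 0 -.03 0 0 0;1 0 0 -.03 0 0 0;1 0 0 -.03 0 0 0;1 0 0 -.02 0 0 0;1 0 0 -.02 0 0 0;1 0 0 -.01 0 0 0;1 0 0 0 0 0 0;1 0 0 0 0 0 0;1 0 0 0 0 0 0;1 0 0 0 0 0 0' >/dev/null;python3 st.py
```

```text
78.8 pos [587.1 388.9 151.4] yaw_y 9.0 z [ 0.  0. -1.] F [-2.9 -2.3  5.8] M [-0.46  0.61 -0.02] w 13.0 j7 -0.35
```

```bash
python3 -m crank '-.2 0 0 0 0 0 0;-.2 0 0 0 0 0 0;-.2 0 0 0 0 0 0;-.2 0 0 0 0 0 0;-.2 0 0 0 0 0 0;-.2 0 0 .5 0 0 0;-.2 0 0 .6 0 0 0;-.2 0 0 .6 0 0 0;-.2 0 0 .5 0 0 0;-.2 -.5 0 0 0 0 0' >/dev/null;python3 st.py; python3 -c "
from h import *
shot('scene','s20',(290,135,390,225),7)"
```

```text
80.05 pos [569.1 388.4 243.1] yaw_y 8.9 z [ 0.005  0.003 -1.   ] F [-0.7  0.1 -0.4] M [0.06 0.02 0.  ] w 51.4 j7 -0.38
```

View pics/s20.png

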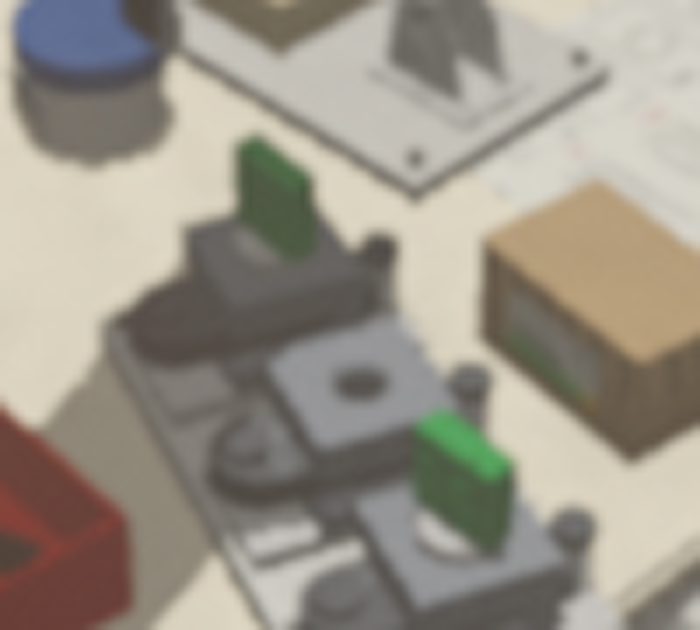

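```bash
python3 -m crank '-.2 -.35 -.888 0 0 0 -.004;-.2 -.35 -.888 0 0 0 -.004;-.2 -.35 -.888 0 0 0 -.004;-.2 -.35 -.888 0 0 0 -.004;-.2 -.35 -.888 0 0 0 -.004;-.2 -.18 -.888 0 0 0 -.004;-.2 -.18 -.888 0 0 0 -.004;-.2 -.18 -.888 0 0 0 -.004;-.2 -.18 -.888 0 0 0 -.002;-.2 -.18 -.888 0 0 0 -.002' >/dev/null;python3 st.py; python3 -m crank '-.2 0 0 -.3 0 0 0;-.2 0 0 -.3 0 0 0;-.2 0 0 -.2 0 0 0;-.2 0 0 0 0 0 0;-.2 0 0 0 0 0 0;-.2 0 0 0 0 0 0;-.2 0 0 0 0 0 0;-.2 0 0 0 0 0 0;-.2 0 0 0 0 0 0;-.2 0 0 0 0 0 0' >/dev/null;python3 st.py;python3 -c "
from h import *
shot('scene','s21',(270,190,410,310),5)
print(proj('s21',[(462,33.7,52),(462,33.7,94)])+[.5,.85])
"
```

```text
81.35 pos [461.2  32.4 240.4] yaw_y 2.5 z [ 0.002  0.001 -1.   ] F [ 0.5  0.1 -0.1] M [-0.04 -0.01  0.04] w 51.5 j7 -0.06
82.6 pos [461.1  33.6 207.1] yaw_y 2.5 z [ 0.  0. -1.] F [-0.3 -1.  -0.2] M [-0.01  0.03  0.03] w 51.4 j7 -0.04
[[360.70128456 298.4145037 ]
 [361.60380239 285.44691595]]
```

View pics/s21.png

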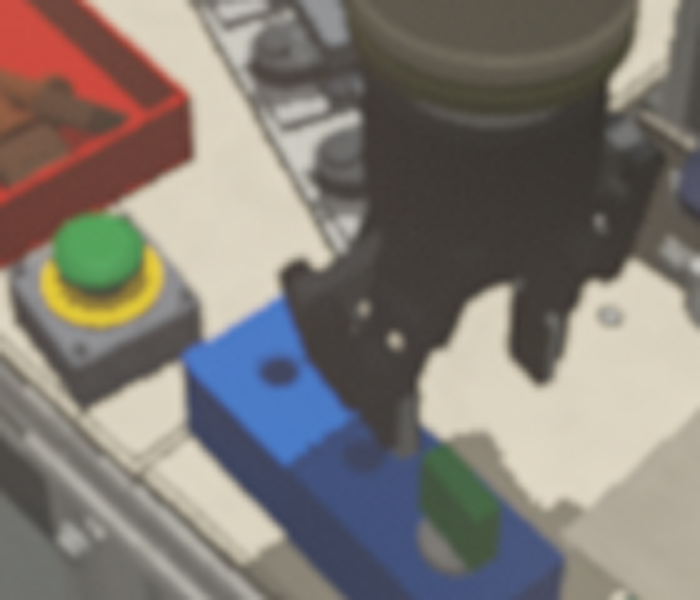

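```bash
python3 - <<'E'
from h import *
for u,v in((450,222),(428,172)): print([at("t0",u,v,z).round(0).tolist() for z in(0,60,120)])
print([at("s0",u,v,z).round(0).tolist() for u,v in((388,297),(424,322)) for z in(0,60,120)])
E
```

```text
[[499.0, -13.0, 0.0], [490.0, 8.0, 60.0], [481.0, 28.0, 120.0]]
[[618.0, 35.0, 0.0], [601.0, 52.0, 60.0], [584.0, 70.0, 120.0]]
[[532.0, 35.0, 0.0], [505.0, 5.0, 60.0], [478.0, -25.0, 120.0], [561.0, -45.0, 0.0], [532.0, -69.0, 60.0], [502.0, -93.0, 120.0]]
```

```bash
python3 -m crank '-.2 .02 0 -.34 0 0 0;-.2 0 0 -.34 0 0 0;-.2 0 0 -.34 0 0 0;-.2 0 0 -.34 0 0 0;-.2 0 0 -.34 0 0 0;.2 0 0 0 0 0 0;.9 0 0 0 0 0 0;1 0 0 0 0 0 0;1 0 0 0 0 0 0;1 0 0 0 0 0 0' 60;python3 st.py
```

```text
t: 83.9
ee_pos: [462.2, 33.7, 139.5]
tcp_rot: [0.0, 0.691, 0.723, 0.0]
contact_force: [-0.4, -0.8, 2.1]
gripper_width: 13.0
83.9 pos [462.2  33.7 139.5] yaw_y 2.5 z [ 0.001  0.    -1.   ] F [-0.4 -0.8  2.1] M [ 0.   -0.01 -0.  ] w 13.0 j7 0.01
```

```bash
python3 -m crank '1 0 0 .3 0 0 0;1 0 0 .5 0 0 0;1 0 0 .5 0 0 0;1 0 0 .6 0 0 0;1 0 0 .6 0 0 0;1 0 .6 .5 0 0 0;1 .1 .8 0 0 0 0;1 .1 .8 0 0 0 0;1 .1 .8 0 0 0 0;1 .1 .8 0 0 0 0' >/dev/null;python3 st.py; python3 -m crank '1 .2 .8 0 0 0 0;1 .5 .8 0 0 0 0;1 .6 .6 0 0 0 0;1 .6 .5 0 0 0 0;1 .6 .44 0 0 0 0;1 0 0 -.3 0 0 0;1 0 0 -.2 0 0 0;1 0 0 0 0 0 0;1 0 0 0 0 0 0;1 0 0 0 0 0 0' >/dev/null;python3 st.py;python3 -c "
from h import *
shot('scene','s22',(310,130,370,210),8)
for P in[(577.5,310.5),(578,311.5)]:
  print(P,((proj('s22',[(*P,110),(*P,64)])+[.5,.85]-[310,130]+.5)*8).round(0).tolist())"
```

```text
85.15 pos [477.9 186.6 259.8] yaw_y 2.5 z [ 0.  0. -1.] F [-0.7  0.3 -1.7] M [ 0.03 -0.05 -0.03] w 13.3 j7 -0.33
86.4 pos [577.9 311.2 239.9] yaw_y 2.5 z [ 0.001  0.001 -1.   ] F [ 0.3  0.1 -1.5] M [-0.03 -0.03  0.02] w 12.8 j7 -0.38
(577.5, 310.5) [[253.0, 364.0], [252.0, 482.0]]
(578, 311.5) [[253.0, 362.0], [252.0, 479.0]]
```

View pics/s22.png

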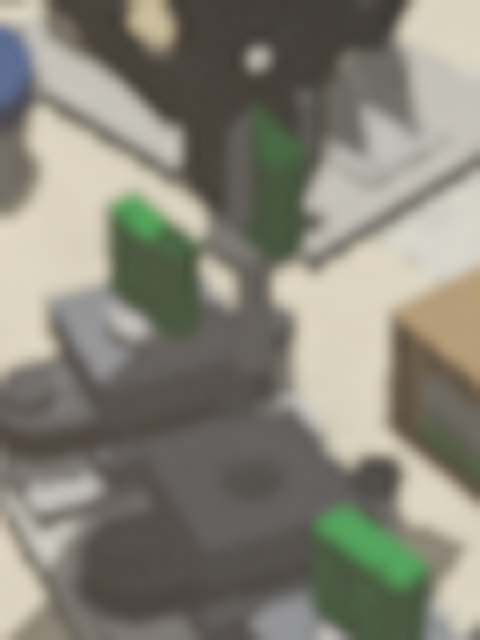

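```bash
python3 -m crank '1 .0 .02 -.3 0 0 0;1 0 0 -.3 0 0 0;1 0 0 -.2 0 0 0;1 0 0 -.1 0 0 0;1 0 0 -.05 0 0 0;1 0 0 -.05 0 0 0;1 0 0 -.05 0 0 0;1 0 0 -.05 0 0 0;1 0 0 -.05 0 0 0;1 0 0 0 0 0 0' >/dev/null;python3 st.py; python3 -c "
from h import *
shot('scene','s23',(310,130,370,210),8)"
```

```text
87.7 pos [577.8 312.  192.9] yaw_y 2.5 z [-0. -0. -1.] F [-0.5 -0.6 -1.4] M [-0.01  0.01 -0.01] w 13.0 j7 -0.38
```

View pics/s23.png

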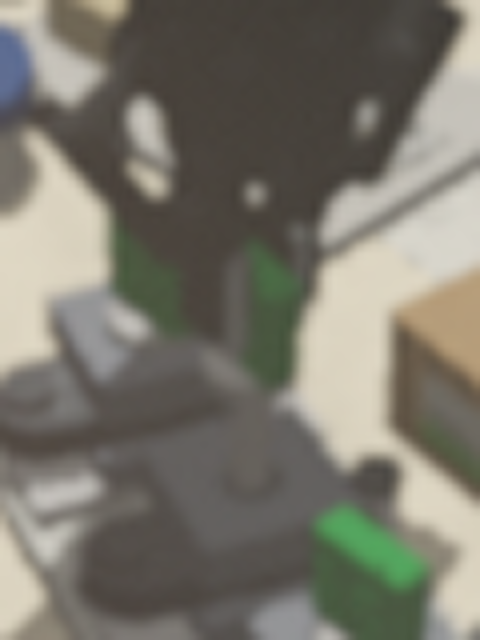

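Entered the bore, no contact force; down the rest.

```bash
for i in 1 2; do python3 -m crank '1 0 0 -.05 0 0 0;1 0 0 -.05 0 0 0;1 0 0 -.05 0 0 0;1 0 0 -.05 0 0 0;1 0 0 -.05 0 0 0;1 0 0 -.05 0 0 0;1 0 0 -.05 0 0 0;1 0 0 -.05 0 0 0;1 0 0 -.05 0 0 0;1 0 0 0 0 0 0' >/dev/null;python3 st.py;done;  python3 -m crank '1 0 0 -.03 0 0 0;1 0 0 -.03 0 0 0;1 0 0 -.03 0 0 0;1 0 0 -.02 0 0 0;1 0 0 -.02 0 0 0;1 0 0 -.01 0 0 0;1 0 0 0 0 0 0;1 0 0 0 0 0 0;1 0 0 0 0 0 0;1 0 0 0 0 0 0' >/dev/null;python3 st.py
```

```text
89.0 pos [577.8 312.  174.9] yaw_y 2.5 z [-0. -0. -1.] F [ 0.4 -0.3 -0.7] M [-0.02 -0.02  0.02] w 12.6 j7 -0.37
90.25 pos [577.8 312.  156.9] yaw_y 2.5 z [-0. -0. -1.] F [-0.8 -0.1 -0.9] M [ 0.01 -0.04  0.05] w 13.2 j7 -0.37
91.5 pos [577.9 312.1 151.6] yaw_y 2.5 z [ 0.  0. -1.] F [-1.6 -0.8  1.1] M [-0.12  0.17  0.02] w 12.9 j7 -0.37
```

```bash
python3 -m crank '-.2 0 0 0 0 0 0;-.2 0 0 0 0 0 0;-.2 0 0 0 0 0 0;-.2 0 0 0 0 0 0;-.2 0 0 0 0 0 0;-.2 0 0 .5 0 0 0;-.2 0 0 .6 0 0 0;-.2 0 0 .6 0 0 0;-.2 0 0 .5 0 0 0;-.2 0 0 0 0 0 0' >/dev/null;python3 st.py; python3 -m crank '1 -.8 -.36 0 0 0 0;1 -.8 -.36 0 0 0 0;1 -.8 -.36 0 0 0 0;1 -.8 -.36 0 0 0 0;1 -.8 -.36 0 0 0 0;1 -.4 -.21 0 0 0 0;1 0 0 0 0 0 0;1 0 0 0 0 0 0;1 0 0 0 0 0 0;1 0 0 0 0 0 0' >/dev/null;python3 st.py;python3 -c "
from h import *
shot('scene','s24',(200,130,400,270),4)
shot('top','t24',(225,130,385,310),4)
print(proj('s24',[(402,231,64)])+[.5,.85])"
```

```text
92.75 pos [579.  312.4 242.8] yaw_y 2.5 z [ 0.004  0.003 -1.   ] F [-0.3  0.8 -0.2] M [0.04 0.03 0.03] w 51.5 j7 -0.39
94.0 pos [402.3 231.8 239.3] yaw_y 2.5 z [-0. -0. -1.] F [0.3 0.7 0.3] M [0.05 0.04 0.01] w -0.1 j7 -0.52
[[288.57202761 237.86077476]]
```

View pics/s24.png

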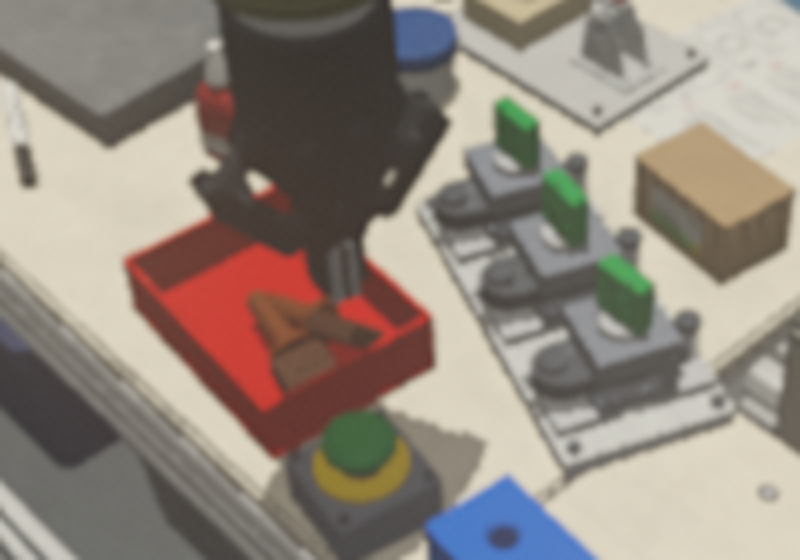

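View pics/t24.png

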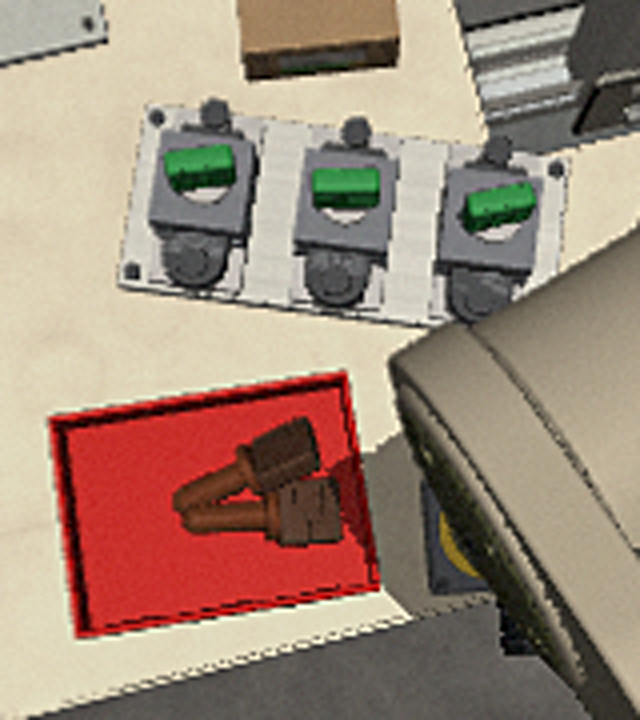

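```bash
python3 -m crank '1 0 0 -.5 0 0 0;1 0 0 -.5 0 0 0;1 0 0 -.5 0 0 0;1 0 0 -.5 0 0 0;1 0 0 -.3 0 0 0;1 0 0 -.1 0 0 0;1 0 0 0 0 0 0;1 0 0 0 0 0 0;1 0 0 0 0 0 0;1 0 0 0 0 0 0' >/dev/null;python3 st.py
python3 -m crank '1 0 0 -.03 0 0 0;1 0 0 -.03 0 0 0;1 0 0 -.03 0 0 0;1 0 0 -.03 0 0 0;1 0 0 -.03 0 0 0;1 0 0 -.03 0 0 0;1 0 0 -.03 0 0 0;1 0 0 0 0 0 0;1 0 0 0 0 0 0;1 0 0 0 0 0 0' >/dev/null;python3 st.py
```

```text
95.35 pos [402.  231.8 143.8] yaw_y 2.5 z [ 0.     0.001 -1.   ] F [0.4 0.2 0. ] M [-0.02  0.04  0.06] w -0.1 j7 -0.48
96.6 pos [402.  231.7 135.5] yaw_y 2.5 z [ 0.  0. -1.] F [-1.7 -0.4  6.1] M [-0.32  0.51  0.04] w -0.1 j7 -0.47
```

```bash
for i in 1 2; do python3 -m crank '1 0 0 -.02 0 0 0;1 0 0 -.02 0 0 0;1 0 0 -.02 0 0 0;1 0 0 -.02 0 0 0;1 0 0 -.02 0 0 0;1 0 0 -.02 0 0 0;1 0 0 0 0 0 0;1 0 0 0 0 0 0;1 0 0 0 0 0 0;1 0 0 0 0 0 0' >/dev/null;python3 st.py;done
```

```text
97.85 pos [401.9 231.7 130.3] yaw_y 2.5 z [ 0.  0. -1.] F [ 0.2 -0.3  0.1] M [ 0.01 -0.02  0.01] w 0.0 j7 -0.47
99.1 pos [402.1 231.7 127.4] yaw_y 2.5 z [ 0.     0.001 -1.   ] F [-9.1 -6.2 25.7] M [-1.32  2.1  -0.  ] w 0.1 j7 -0.47
```

```bash
python3 -m crank '1 0 0 .2 0 0 0;1 0 0 .5 0 0 0;1 0 0 .5 0 0 0;1 0 0 .5 0 0 0;1 0 0 .5 0 0 0;1 .4 .8 .3 0 0 0;1 .4 .8 .3 0 0 0;1 .4 .8 .3 0 0 0;1 .4 .8 0 0 0 0;1 0 0 0 0 0 0' >/dev/null;python3 st.py
python3 -c "
from h import *
shot('scene','s25',(265,220,315,260),12)
shot('scene','s26',(200,130,400,270),4)
view('s0',(265,220,315,260),12,'s0q')
a=cv2.imread('pics/s0q.png');b=cv2.imread('pics/s25.png')
cv2.imwrite('pics/cmp3.png',cv2.resize(np.hstack([a,b]),None,fx=.65,fy=.65))"
```

```text
100.35 pos [465.7 362.2 248.7] yaw_y 2.7 z [-0. -0. -1.] F [ 0.8 -0.3 -0.5] M [-0.04  0.01  0.  ] w -0.1 j7 -0.59
```

View pics/cmp3.png

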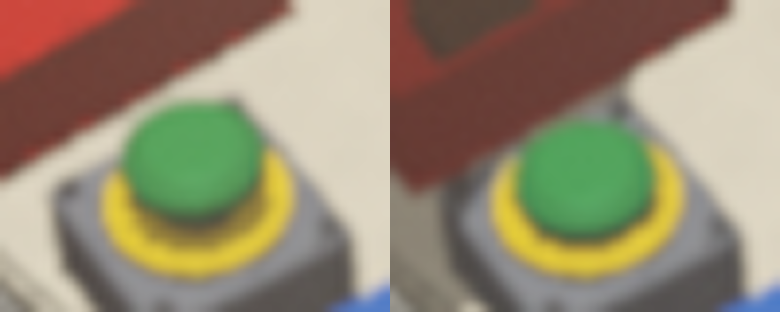

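View pics/s26.png

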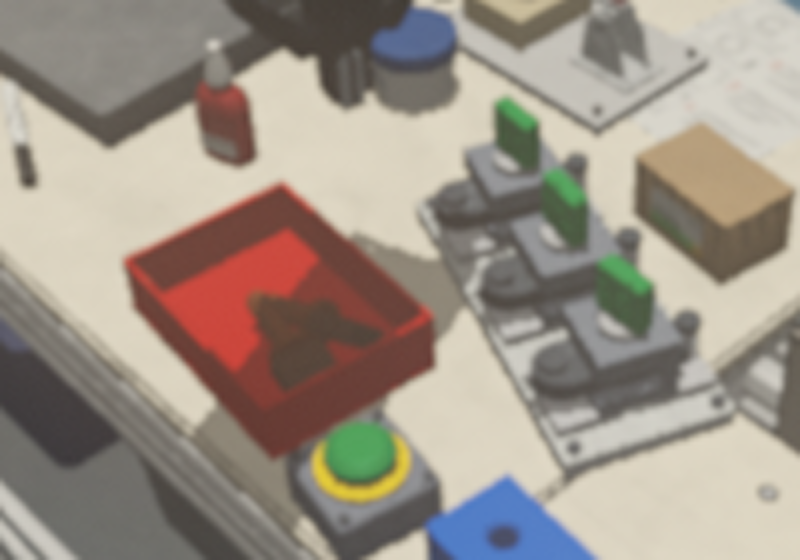

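The button stays down, all three new pins are home, both old pins are in the tray, and the robot touches nothing.

```bash
python3 -c "
from h import *
print(order.job_done())"
```

```text
the job is handed in; nothing more can be done
None
```

The job is handed in at about 100 s of the 210 s allowed, with everything in the task done.

- **Old pins:** Block 2 was already empty. I twisted the pins out of blocks 1 and 3 with a gentle pull and laid both in the red tray. The tray was knocked about 2 cm aside during the run, so I located it again before placing the second pin.
- **New pins:** One green-handled pin is fully home in each of the three blocks. Then I pressed the button.
- **Last checks:** The final picture shows all three flanges flat on seated blocks, both old pins inside the tray and the carton and bottle undisturbed. The button sits about 9 mm lower than at the start and stays down. The robot is clear of everything.

**Uncertain:** The pull was mostly 2 to 6 N, but single end-of-call readings reached 8.2 N on block 1 and 9.0 N on block 3, which include about 1.2 N of pin weight. The lift-off point is about 9 N. The pictures show no lifted block, but I could not read the blocks' lift directly or the force peaks between readings.

The two cameras also disagreed by about 1 pixel (2 to 3 mm). I corrected for this using the gripped pins' positions.

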